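Refit the camera on the cast scanner's dovetail bar

ROBOT

A 6-joint arm with a two-finger parallel gripper is mounted at the origin on the work surface. World frame = base frame: x ahead of the robot, y to its left, z up, the work surface at z = 0. Lengths are in mm, angles in rad, forces in N, time in s.
With the tool pointing down it reaches from about 375 to 975 mm from the base axis. Payload 3.8 kg.
Tool frame: the origin (TCP) lies at the very end of the fingers, on their centre line; the grasp point (between the pads) lies 19 mm behind it (robot.hold_point_z is the distance from the TCP to the grasp point, in mm); z points along the fingers, x is the direction in which the jaws open and shut, and the axes are right-handed (so a half turn about z gives the same grasp; the last joint's range is limited). The gripper opens to 85 mm and grips with 20 to 120 N. Pads are 22 mm wide; open, the fingers measure 114 mm over their backs; the gripper's body (76 mm by 85 mm) begins 54 mm behind the grasp point. The pads swing forward as they close: fully open they stand 13 mm farther back than shut.
Start: joints at [1.28, 0.264, 1.604, -0, 1.274, -0.037], TCP at [169.48, 653.372, 231.28] pointing down, gripper open.
Joint ranges: [-2.63, 2.63], [-0.94, 2.18], [0.31, 2.57], [-1.31, 4.45], [0, 2.66], [-2.55, 2.55]. Speed limits (rad/s): [2.57, 2.57, 3.14, 3.14, 3.14, 3.14].

INTERFACE

Orientations are given as a rotation vector (axis times angle).
In Python, from cell import robot gives the robot as it stands.
- The arm moves only by the shell command python3 -m inch 'ROWS' [OPENING] [FORCE]. ROWS is JSON, a list of rows, each an object of numbers: "x", "y", "z": the shift along the world's x, y, z in cm; "turn": the turn about the world's z in degrees. In form: [{"x": .., "y": .., "z": .., "turn": ..}, ...]. A call has 1 to 12 rows; each row shifts and turns the commanded pose from where the row before left it; what a row does not reach is not made up. A row lasts 1/10 s, in which the tool goes at most 50 mm and 8.59 degrees, less where a joint would pass 70% of its speed; a pose out of reach is approached as far as the arm can. A call is refused whole if a number of a shift passes 5 or a number of a turn 8.59, either way. A call with a gripper value outside its range is refused whole. OPENING is the finger opening in cm, from 0 to 8.54, set as the call begins (- or left out, the last holds). The fingers move at their own pace and stop on an object; FORCE is the grip in N (left out, the last holds). Time passes only in rows, so rows that do not move let the fingers close. It gives the time, the measured TCP pose, the force and the opening at its end, in the units of the state.
- robot.sense(): the state, without advancing time (a new reading comes with each control period).
- robot.get_image(name): name is "side" or "top" or "wrist"; returns a dict with "img" (480x640x3 uint8, red, green, blue), "intrinsics" (3x3 intrinsics, pixels), "rvec" (rotation vector, rad) and "tvec" (3), from world to camera coordinates, as OpenCV has them. Camera axes: x right, y down, z forward; pixel columns grow to the right and rows downward; lengths in mm; the calibration is good to about 2 mm. The wrist camera is an equidistant fisheye: a pixel r from the principal point sees the ray r / f radians off the axis. A picture is of the moment at which its call begins. There is no depth.
- robot.finish_job(): hands the job in, once; it reports no verdict.
The state is a dict: "clock": time; "joints": joint angles; "dq": joint speeds; "tau": joint torques, N m; "tcp_pos": TCP position; "tcp_rot": TCP orientation; "contact_force": force on the tool from outside, world axes, zero at the start; "wrist_torque": the same for the moment, N m; "grip_width": opening from 0.0 (shut) to 1.0 (fully open).
Only numpy, scipy, OpenCV 4.12 (cv2) and the standard library are available. Lean on these libraries where they do the work, as an engineer would, in place of code of your own. Each camera call takes 0.05 s, during which the arm holds its last target.

TASK

Put the loose camera back on the scanner bar: slide its carriage squarely onto the dovetail from the bar's free end and run it along the rail until it comes right up against the steel screw of the blue stop, easing it on and up to the screw gently, never ramming it. Then, with it still home, turn its red side clamp knob clockwise until the jaw grips the rail firmly, without wrenching it, and let go. Leave the projector, the other camera, the stop and everything else on the bench alone.

Things in the scene. Friction and masses are not known exactly. Their poses are not given: they have to be found in the camera images.
- camera (a point): Centre (half-way up) of the loose camera's housing: grey metal box 40 deep (x) x 48 wide (y) x 46 mm high, black lens 26 mm long on its +x face. Take it from above by its side faces, 48 mm apart along y. It is screwed to the carriage (all together 0.4 to 0.6 kg) and stands upright on the bench at the start, this point 47 mm up. Axes as the carriage's.
- carriage: Black plate 76 (x) x 60 (y) x 12 mm under the loose camera; an ear at -x carries the clamp knob. Origin: middle of the plate's underside, which rests on the rail's top. x: where the lens looks, y: along its dovetail slot, z up; on the rail they point as the rail's. Jaws reach 12 mm down. Camera centre at (8, 0, 35) mm, knob axis at x = -60 mm, camera top 58, knob top 46 mm up.
- carriage_end (a point): Middle of the carriage's -y end face, at (0, -30, 6) mm of the carriage: it leads as the carriage goes onto the rail (moving to the rail's -y) and is what meets the stop's screw. Axes as the carriage's.
- knob_wing (a point): Middle of the red wing of the clamp knob, on its upright axis, 35 mm above the carriage's origin. Wing 36 mm long (x axis), 10 mm thick (y axis), 22 mm high, a 12 mm high hub below. Pinch it across its thickness from above; clockwise from above tightens. At the start it is open, the wing 0.25 to 0.65 rad anticlockwise of the carriage's x. 0.2 N m of steady drag; it stays where it is left.
- jaw: Brass clamp jaw at the carriage's -x side; origin on the carriage's when fully open, moves 3 mm to +x per rad of knob. It meets the rail after 0.7 to 1.2 rad of turn, then about 33 N and 0.1 N m more for each further 0.1 rad (more turn at a springy wrist). 0.1 to 0.2 N m above the free drag is firm, 0.3 wrenching; let go, it springs back to at most about 65 N.
- rail: Scanner bar, fixed: grey dovetail rail on a dark base, with a black projector (y -120 to -30 mm, top 146 mm above the bench) and a second camera (y = -172 mm). Origin on the bench under the rail's middle line; y along the rail to its free end, z up. Rail top 70 mm up, 48 mm wide with 2 mm edges, undercut to 34 mm at 14 mm down. Open, the carriage has 1.2 mm play to -x, 1 to 2.2 mm to +x, 2 mm up.
- rail_nose: Tapered tip of the rail's free end, the last 12 mm: it narrows to 41 mm and drops 1.5 mm. Origin: on the middle line at the very end, at the height of the rail's top, (0, 160, 70) mm of the rail. Axes as the rail's: +y points off the free end.
- stop: Blue stop collar locked on the rail, 25 mm long, 14 mm above its top. Origin: rail's top middle line, at the face towards the free end; axes as the rail's. A steel screw, 8 mm thick, 6 mm above the rail's top, sticks out of that face to +y by 4 to 34 mm: how far is not reported and must be felt or seen. Home: the carriage's end face touches its tip (carriage origin 34 to 64 mm from here).
- lens_cap: Bystander: loose black lens cap, a disc 36 mm across and 8 mm high lying near the bar; origin at the centre of its underside.
- screwdriver: Bystander: screwdriver lying on the bench; origin on its underside near the middle.
- loop_tool: Bystander: clay loop tool with a wooden handle, 160 mm long, lying on the bench; origin on its underside near the middle.
- tub: Bystander: white plastic tub, 92 mm across and 75 mm high; origin at the centre of its underside.
- foam_block: Bystander: dark grey foam block 75 x 55 x 50 mm; origin at the centre of its underside.
- clay_slab: Bystander: grey clay slab 60 x 130 x 35 mm on a white board; origin at the centre of its underside.
- plaster_cast: Bystander: small white plaster cast, 64 mm across and 78 mm high; origin at the centre of its underside.

How it is judged (in metres and radians):
On the way, in this order (a step that is already met when the one before it is completed fails the run):
1. The carriage is on the dovetail, slid on from the free end, at least 20 mm engaged and down on the rail, its clamp still open (x of camera in the frame of rail_nose between 0.005 and 0.0115 m and z of camera in the frame of rail_nose between 0.033 and 0.0375 m and angle between the y axis of carriage and the y axis of rail_nose, either way round below 0.06 rad and angle between carriage's own z axis and vertical below 0.06 rad and y of camera in the frame of rail_nose below 0.01 m and contact force between jaw and rail below 20 N).
2. The carriage is run home: its end face is within 2 mm of the tip of the stop's screw (x of camera in the frame of rail_nose between 0.005 and 0.0115 m and z of camera in the frame of rail_nose between 0.033 and 0.0375 m and angle between the y axis of carriage and the y axis of rail_nose, either way round below 0.06 rad and angle between carriage's own z axis and vertical below 0.06 rad and horizontal distance between carriage and stop_screw_c0 below 0.064 m), for 0.1 s.
3. The knob is tightened: the jaw presses on the rail with more than 30 N, the carriage still home (all of step 2 and contact force between jaw and rail above 30 N), for 0.2 s.
At the end, for the whole second after the job is handed in: The camera carriage sits down on the rail, square to it (within 0.06 rad), its end face within 2 mm of the tip of the blue stop's screw; the jaw presses on the rail with more than 30 N; the carriage is at rest and released (all of step 3 and linear speed of carriage below 0.01 m/s); the robot touches nothing.
It fails at once if The carriage is rammed or forced against the end of the rail: more than 25 N between the carriage and the rail's tapered tip (contact force between carriage and rail_nose above 25 N).
It fails at once if The carriage is rammed against the stop or its screw: more than 18 N between them (contact force between carriage and stop above 18 N).
It fails at once if The clamp is wrenched: the jaw presses on the rail with more than 100 N (contact force between jaw and rail above 100 N).
It fails at once if The robot knocks or leans on the scanner bar, projector or second camera: more than 10 N (contact force between any of the fingers, the arm and rail above 10 N or contact force between any of the fingers, the arm and stop above 10 N).
It fails at once if A bystander is moved by more than 30 mm (distance of any of lens_cap, screwdriver, loop_tool, tub, foam_block, clay_slab, plaster_cast from where it was at the start of the episode above 0.03 m).
It also fails if it takes over 70 s, if anything falls off the work surface, if the arm or the gripper's body presses on something with over 40 N, if the wrist force passes 120 N, or if a joint passes its speed limit or range.

## Working session

There is one attempt and no reset: what is moved stays moved. The work goes in short steps, Python scripts to look and compute and a shell command to move; the robot and the scene stay as the last step left them, time stands still between calls to the robot, and variables do not carry over. Pictures are saved under pics/ and viewed, and the job is handed in when it is done.

```bash
ls; mkdir -p pics; cat > h.py <<'E'
import numpy as np,cv2
from cell import robot
def snap(n,f):
    d=robot.get_image(n); cv2.imwrite('pics/'+f,cv2.cvtColor(d['img'],cv2.COLOR_RGB2BGR))
    np.savez('pics/'+f+'.npz',**{k:np.array(v) for k,v in d.items()}); return d
def load(f): return np.load('pics/'+f+'.npz')
def proj(d,P):
    P=np.atleast_2d(np.array(P,float)); return cv2.projectPoints(P,np.array(d['rvec'],float),np.array(d['tvec'],float),np.array(d['intrinsics'],float),None)[0][:,0]
def ray(d,uv,z):
    R=cv2.Rodrigues(np.array(d['rvec'],float))[0];t=np.array(d['tvec'],float).ravel();K=np.array(d['intrinsics'])
    c=-R.T@t; v=R.T@np.linalg.inv(K)@np.array([uv[0],uv[1],1.]); return c+v*(z-c[2])/v[2]
def crop(f,x0,y0,x1,y1,s,o):
    im=cv2.imread('pics/'+f)[y0:y1,x0:x1]; cv2.imwrite('pics/'+o,cv2.resize(im,None,fx=s,fy=s,interpolation=cv2.INTER_CUBIC))
E
python3 - <<'E'
from h import *
snap('top','t0.png');snap('side','s0.png');snap('wrist','w0.png')
print(robot.sense())
E
```

```text
pics
{'clock': 0.15, 'joints': array([ 1.28013889e+00,  2.64605925e-01,  1.60509651e+00,  3.84466028e-05,
        1.27371384e+00, -3.68635897e-02]), 'dq': array([ 0.00090507, -0.0016321 , -0.0043783 , -0.00023695, -0.00038731,
        0.00040879]), 'tau': array([ 1.16480394e-03, -5.15897906e+01, -3.67962241e+01, -2.29466959e-04,
        7.90858147e-03,  1.47328473e-05]), 'tcp_pos': array([169.27440696, 652.82185076, 230.21107733]), 'tcp_rot': array([ 2.48391167e+00,  1.92179540e+00, -2.36151084e-03]), 'contact_force': array([ 0.24610739, -0.09986304, -0.22702189]), 'wrist_torque': array([-0.0114434 ,  0.0744561 , -0.00392364]), 'grip_width': 0.9989944470810111}
```

View pics/t0.png

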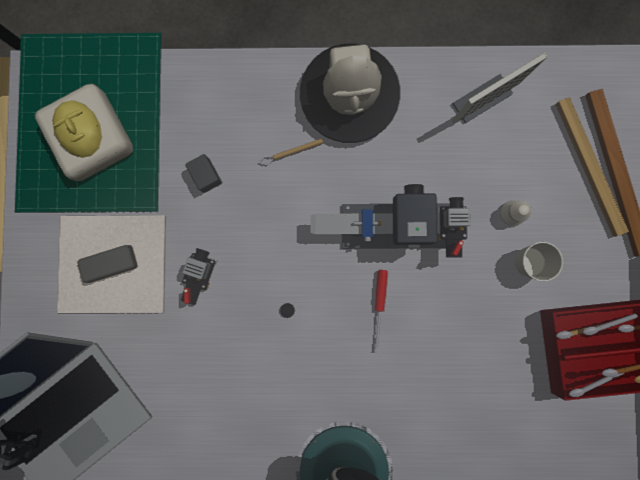

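View pics/s0.png

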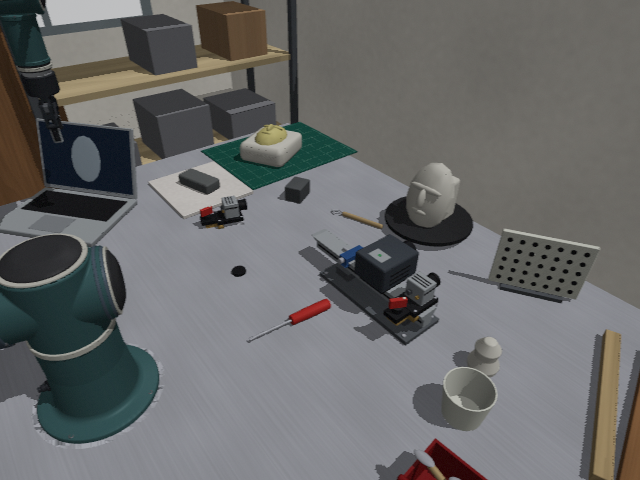

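View pics/w0.png

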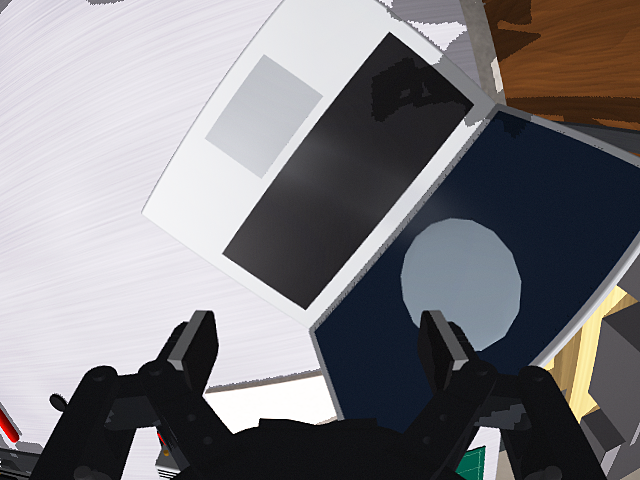

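The top view shows the loose camera at about (197,270) and the rail's free end at (312,224). The stop is at (367,222) and its screw points left. Next I'll enlarge both areas.

```bash
python3 - <<'E'
from h import *
crop('t0.png',165,235,235,315,8,'c1.png');crop('t0.png',300,180,480,270,4,'c2.png')
d=load('t0.png')
print(d['intrinsics'],d['rvec'],d['tvec'])
for n,uv,z in [('nose',(312,224),70),('stop',(373,222),84),('cam',(199,266),70),('knob',(187,296),50)]: print(n,ray(d,uv,z))
E
```

```text
[[483.27352544   0.         322.10881101]
 [  0.         483.27352544 238.40261346]
 [  0.           0.           1.        ]] [ 2.17795899 -2.18990534  0.05973309] [  52.1331577   556.80177005 1162.38414171]
nose [587.64969536  72.07575489  70.        ]
stop [590.1032574  -69.25512133  84.        ]
cam [490.88593411 336.11728617  70.        ]
knob [420.3581028  369.07195903  50.        ]
```

View pics/c1.png

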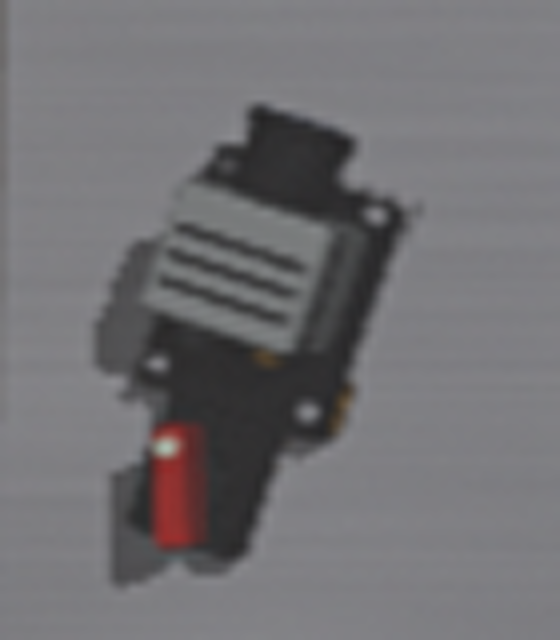

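View pics/c2.png

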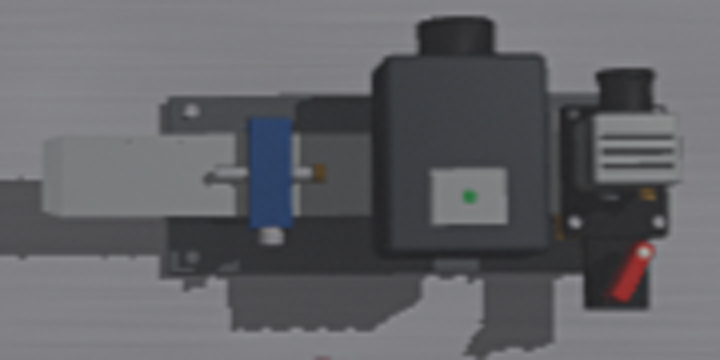

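```bash
python3 - <<'E'
from h import *
d=load('t0.png')
o=np.array([165,235])
P=[ray(d,o+(np.array(p)+.5)/8-.5,70)[:2] for p in [(185,180),(335,228),(290,352),(142,302)]]
print(np.round(P,1)); c=np.mean(P,0); print('cam',c)
e=P[0]+0-P[3]+P[1]-P[2]; print('x dir deg',np.degrees(np.arctan2(e[1],e[0])),[np.linalg.norm(P[i]-P[(i+1)%4]) for i in range(4)])
e=P[0]-P[1]+P[3]-P[2]; print('y dir deg',np.degrees(np.arctan2(e[1],e[0])))
W=[ray(d,o+np.array(p)/8-.5,59)[:2] for p in [(150,430),(202,425),(205,545),(152,548)]];print('wing',np.mean(W,0)); e=W[0]+W[1]-W[2]-W[3];print(np.degrees(np.arctan2(e[1],e[0])))
o=np.array([300,180])
for n,p,z in [('n1',(43,137),68.5),('n2',(43,215),68.5),('r1',(64,134),70),('r2',(64,216),70),('r3',(232,133),70),('r4',(232,216),70),('stopf1',(249,117),84),('stopf2',(249,227),84),('screw',(205,177),76),('screwbase',(249,173),76)]: print(n,ray(d,o+(np.array(p)+.5)/4-.5,z).round(1))
E
```

```text
[[511.9 362.8]
 [497.6 318.8]
 [461.7 331.6]
 [476.4 375. ]]
cam [486.88925916 347.03983575]
x dir deg -19.190218443918116 [np.float64(46.29395946108513), np.float64(38.18102125557606), np.float64(45.83913776535227), np.float64(37.4882776279168)]
y dir deg 71.67042019603399
wing [422.31417595 367.29956131]
1.9538926760779505
n1 [611.7  75.8  68.5]
n2 [565.8  76.   68.5]
r1 [613.2  63.5  70. ]
r2 [565.   63.7  70. ]
r3 [613.2 -34.9  70. ]
r4 [564.4 -34.4  70. ]
stopf1 [620.8 -43.9  84. ]
stopf2 [557.  -43.2  84. ]
screw [586.8 -18.6  76. ]
screwbase [589.  -44.2  76. ]
```

```bash
python3 -m inch '[{"z":3},{"z":3},{"x":2,"y":-2,"turn":-4},{"x":3,"y":-3},{"x":3.5,"y":-3.5},{"x":4,"y":-3.5},{"x":4,"y":-4},{"x":4,"y":-4},{"x":4,"y":-3.5},{"x":3.5,"y":-3.5},{"x":2.5,"y":-2.5},{"x":1.2,"y":-1}]' 8.5 60
python3 -m inch '[{"z":-3},{"z":-3},{"z":-2},{},{}]'
python3 - <<'E'
from h import *
snap('wrist','w1.png');snap('top','t1.png')
s=robot.sense();print(s['tcp_pos'],s['tcp_rot'],s['joints'],s['contact_force'])
d=load('w1.png');print(d['intrinsics'],d['rvec'],d['tvec'])
E
```

```text
[169.355764   653.04912288 230.64647391] [ 2.48424335e+00  1.92202997e+00 -1.41454777e-03] [ 1.28013112e+00  2.64331584e-01  1.60463289e+00  1.56589173e-05
  1.27372544e+00 -3.68535563e-02] [-0.21863601 -0.63441361  0.03230742]
[[371.64829954   0.         317.40075594]
 [  0.         371.64829954 240.10985846]
 [  0.           0.           1.        ]] [-2.26474415 -1.75378362 -0.29035141] [-674.12311177  -42.46821624  381.59233321]invalid input
invalid input
```

View pics/w1.png

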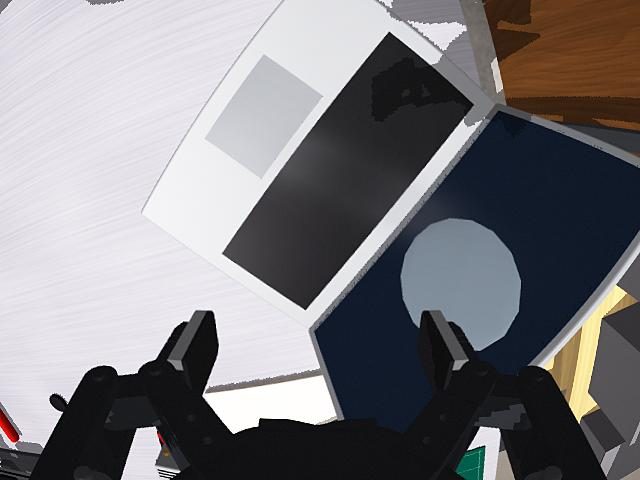

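The picture is unchanged because both calls were refused. The rows probably need all four keys.

```bash
python3 -m inch '[{"x":0,"y":0,"z":3,"turn":0},{"x":0,"y":0,"z":3,"turn":0},{"x":2,"y":-2,"z":0,"turn":-4},{"x":3,"y":-3,"z":0,"turn":0},{"x":3.5,"y":-3.5,"z":0,"turn":0},{"x":4,"y":-3.5,"z":0,"turn":0},{"x":4,"y":-4,"z":0,"turn":0},{"x":4,"y":-4,"z":0,"turn":0},{"x":4,"y":-3.5,"z":0,"turn":0},{"x":3.5,"y":-3.5,"z":0,"turn":0},{"x":2.5,"y":-2.5,"z":0,"turn":0},{"x":1.2,"y":-1,"z":0,"turn":0}]' 8.5 60
python3 -m inch '[{"x":0,"y":0,"z":-3,"turn":0},{"x":0,"y":0,"z":-3,"turn":0},{"x":0,"y":0,"z":-2,"turn":0},{"x":0,"y":0,"z":0,"turn":0},{"x":0,"y":0,"z":0,"turn":0}]'
python3 - <<'E'
from h import *
snap('wrist','w1.png');snap('top','t1.png')
s=robot.sense();print(s['tcp_pos'],s['tcp_rot'],s['joints'],s['contact_force'])
d=load('w1.png');print(d['intrinsics'],d['rvec'],d['tvec'])
E
```

```text
clock: 1.45
tcp_pos: [474.5, 359.1, 291.2]
tcp_rot: [2.553, 1.83, -0.0]
contact_force: [0.8, 0.3, 0.0]
grip_width: 0.993
clock: 1.95
tcp_pos: [472.0, 362.2, 211.3]
tcp_rot: [-2.55, -1.835, 0.001]
contact_force: [0.4, 0.9, 0.2]
grip_width: 0.991
[473.15676044 362.84408217 213.15463669] [-2.54978079 -1.83509234 -0.00451972] [ 6.12352697e-01  1.26529448e-01  1.80065375e+00  1.43736686e-04
  1.21153338e+00 -6.35356346e-01] [-0.35157289  0.56143215  0.08455695]
[[371.64829954   0.         317.40075594]
 [  0.         371.64829954 240.10985846]
 [  0.           0.           1.        ]] [-2.32074655 -1.67156213 -0.27771959] [-493.19875359 -350.42991564  254.8577328 ]
```

View pics/w1.png

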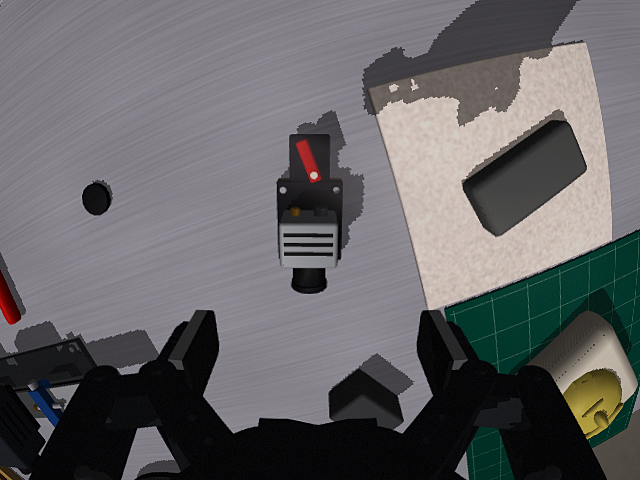

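The wrist view shows the loose camera with its top face at about (281–338, 222–267) and the knob wing at (308,161).

```bash
cat >> h.py <<'E'
def wray(d,uv,z):
    R=cv2.Rodrigues(np.array(d['rvec'],float))[0];t=np.array(d['tvec'],float).ravel();K=np.array(d['intrinsics'])
    a=(np.array(uv,float)-K[:2,2])/K[0,0]; th=np.linalg.norm(a); v=np.r_[a/th*np.sin(th),np.cos(th)]
    c=-R.T@t; v=R.T@v; return c+v*(z-c[2])/v[2]
E
python3 - <<'E'
from h import *
crop('w1.png',260,120,360,300,5,'c3.png') if 0 else crop('w1.png',265,125,355,300,3.4,'c3.png')
crop('w1.png',265,125,355,300,4,'c3.png')
E
```

```text
(no output)
```

View pics/c3.png

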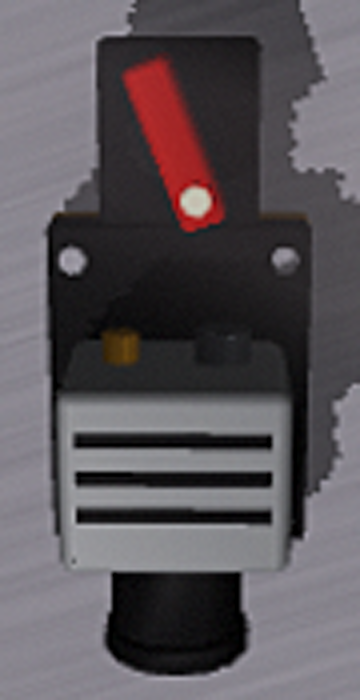

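```bash
python3 - <<'E'
from h import *
d=load('w1.png')
o=np.array([265,125])
f=lambda p,z: wray(d,o+(np.array(p)+.5)/4-.5,z)[:2]
P=[f(p,70) for p in [(60,393),(292,393),(289,570),(64,570)]]
print(np.round(P,1),np.mean(P,0));[print(np.linalg.norm(P[i]-P[(i+1)%4])) for i in range(4)]
e=P[1]-P[0]+P[2]-P[3];print('y deg',np.degrees(np.arctan2(e[1],e[0])))
H=[f(p,24) for p in [(72,261),(286,261)]];e=H[1]-H[0];print('holes',H,np.degrees(np.arctan2(e[1],e[0])))
W=[f(p,58) for p in [(123,72),(166,60),(224,216),(187,230)]];print('wing',np.mean(W,0)); e=W[2]+W[3]-W[0]-W[1];print(np.degrees(np.arctan2(e[1],e[0])))
R=cv2.Rodrigues(robot.sense()['tcp_rot'])[0];print('toolx',np.degrees(np.arctan2(R[1,0],R[0,0])))
E
```

```text
[[461.4 334. ]
 [476.1 378. ]
 [512.5 365.9]
 [497.7 321.4]] [486.93208304 349.81477571]
46.333902421090386
38.287015344841
46.86772128334869
38.387596818257585
y deg 71.55014168598953
holes [array([444.14945607, 338.3803783 ]), array([459.58570299, 384.289538  ])] 71.41557547287869
wing [423.10856241 371.12229554]
2.2330154686370016
toolx 71.48568753080725
```

```bash
python3 -m inch '[{"x":0.7,"y":-0.7,"z":-3,"turn":0},{"x":0.7,"y":-0.65,"z":-4,"turn":0},{"x":0,"y":0,"z":-4,"turn":0},{"x":0,"y":0,"z":-3,"turn":0},{"x":0,"y":0,"z":-2,"turn":0},{"x":0,"y":0,"z":-1.2,"turn":0},{"x":0,"y":0,"z":-0.6,"turn":0},{"x":0,"y":0,"z":0,"turn":0},{"x":0,"y":0,"z":0,"turn":0}]'
python3 -m inch '[{"x":0,"y":0,"z":0,"turn":0},{"x":0,"y":0,"z":0,"turn":0}]'
python3 - <<'E'
from h import *
snap('wrist','w2.png')
E
```

```text
clock: 2.95
tcp_pos: [487.6, 349.2, 34.9]
tcp_rot: [2.55, 1.835, 0.004]
contact_force: [0.2, -0.1, 0.1]
grip_width: 0.995
clock: 3.15
tcp_pos: [487.2, 348.8, 34.5]
tcp_rot: [2.55, 1.835, 0.003]
contact_force: [-0.0, 0.1, -0.0]
grip_width: 0.998
```

View pics/w2.png

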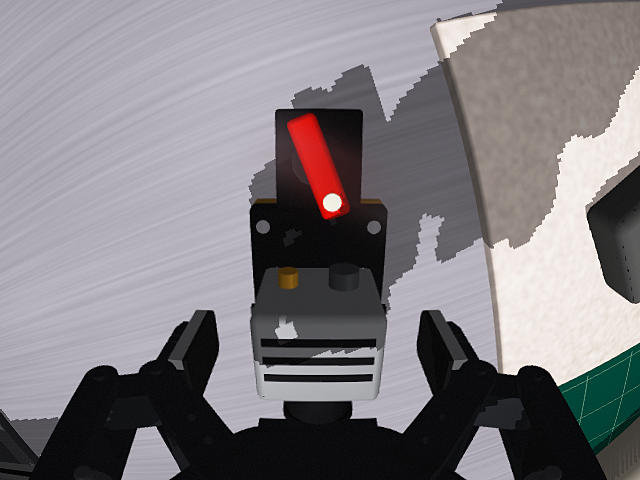

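The camera is centred between the pads at about (318,355), so I'll grip it now.

```bash
python3 -m inch '[{"x":0,"y":0,"z":0,"turn":0},{"x":0,"y":0,"z":0,"turn":0},{"x":0,"y":0,"z":0,"turn":0},{"x":0,"y":0,"z":0,"turn":0},{"x":0,"y":0,"z":0,"turn":0},{"x":0,"y":0,"z":0,"turn":0},{"x":0,"y":0,"z":0,"turn":0},{"x":0,"y":0,"z":0,"turn":0},{"x":0,"y":0,"z":0,"turn":0}]' 3.5 70
python3 - <<'E'
from h import *
snap('wrist','w3.png');s=robot.sense();print(s['grip_width']*85.4,s['tcp_pos'],s['contact_force'],s['wrist_torque'])
E
```

```text
clock: 4.1
tcp_pos: [486.7, 348.6, 33.7]
tcp_rot: [-2.55, -1.834, -0.001]
contact_force: [-0.4, 1.5, 5.9]
grip_width: 0.553
46.9744672503087 [486.76300271 348.59921055  33.70852201] [-0.29588177  0.54346585  5.61412887] [ 0.06476641  0.16797395 -0.16484082]
```

View pics/w3.png

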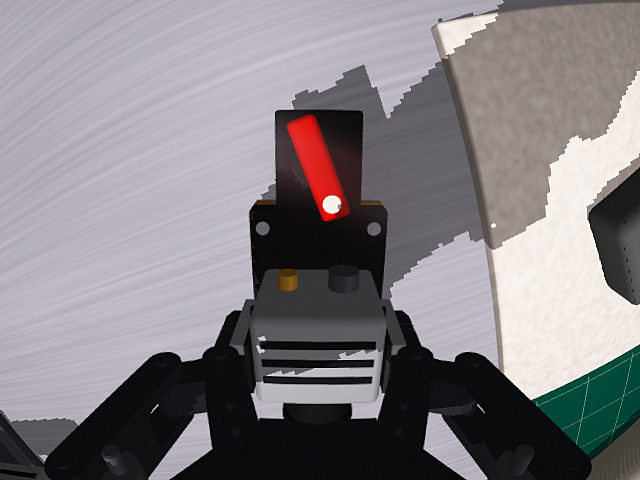

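```bash
python3 -m inch '[{"x":0,"y":0,"z":0.5,"turn":0},{"x":0,"y":0,"z":1,"turn":0},{"x":0,"y":0,"z":1.5,"turn":0},{"x":0,"y":0,"z":2,"turn":0},{"x":0,"y":0,"z":1.5,"turn":0},{"x":0,"y":0,"z":1,"turn":0},{"x":0,"y":0,"z":0.5,"turn":0},{"x":0,"y":0,"z":0,"turn":0},{"x":0,"y":0,"z":0,"turn":0}]'
python3 -m inch '[{"x":0.5,"y":-0.8,"z":0,"turn":1},{"x":0.8,"y":-1.5,"z":0,"turn":2},{"x":1,"y":-2,"z":0,"turn":2},{"x":1.2,"y":-2.5,"z":0,"turn":2},{"x":1.2,"y":-2.5,"z":0,"turn":2},{"x":1.2,"y":-2.5,"z":0,"turn":2},{"x":1.2,"y":-2.5,"z":0,"turn":2},{"x":1.2,"y":-2.5,"z":0,"turn":2},{"x":1.2,"y":-2,"z":0,"turn":2},{"x":0.8,"y":-1.5,"z":0,"turn":1},{"x":0.5,"y":-0.8,"z":0,"turn":0.5},{"x":0.2,"y":-0.4,"z":0,"turn":0}]'
python3 -m inch '[{"x":0,"y":0,"z":0,"turn":0},{"x":0,"y":0,"z":0,"turn":0},{"x":0,"y":0,"z":0,"turn":0}]'
python3 - <<'E'
from h import *
snap('wrist','w4.png');snap('top','t4.png');snap('side','s4.png');s=robot.sense();print(s['grip_width']*85.4,s['tcp_pos'],s['contact_force'],s['wrist_torque'])
R=cv2.Rodrigues(robot.sense()['tcp_rot'])[0];print('toolx',np.degrees(np.arctan2(R[1,0],R[0,0])),R[:,2])
crop('t4.png',230,180,410,315,4,'c4.png')
E
```

```text
clock: 5.05
tcp_pos: [486.0, 348.0, 112.7]
tcp_rot: [-2.55, -1.835, 0.002]
contact_force: [-0.5, 0.6, -4.4]
grip_width: 0.557
clock: 6.25
tcp_pos: [596.2, 132.6, 112.3]
tcp_rot: [-2.223, -2.219, 0.002]
contact_force: [0.4, 0.4, -4.7]
grip_width: 0.554
clock: 6.55
tcp_pos: [596.0, 134.1, 113.2]
tcp_rot: [-2.221, -2.221, 0.0]
contact_force: [-0.2, -0.4, -4.5]
grip_width: 0.551
47.628919127523055 [596.20416848 133.92233726 113.35354674] [-0.29060238 -0.07129318 -3.88319885] [-0.0428542  -0.01697235 -0.01059   ]
toolx 90.00399860212607 [ 1.37361095e-05  1.18905618e-04 -9.99999993e-01]
```

View pics/w4.png

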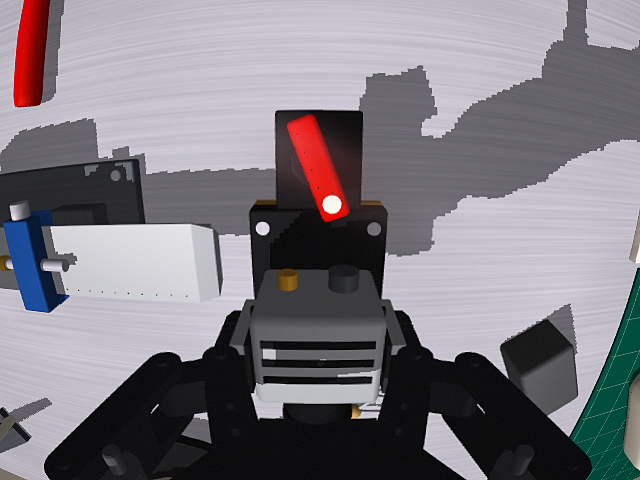

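View pics/c4.png

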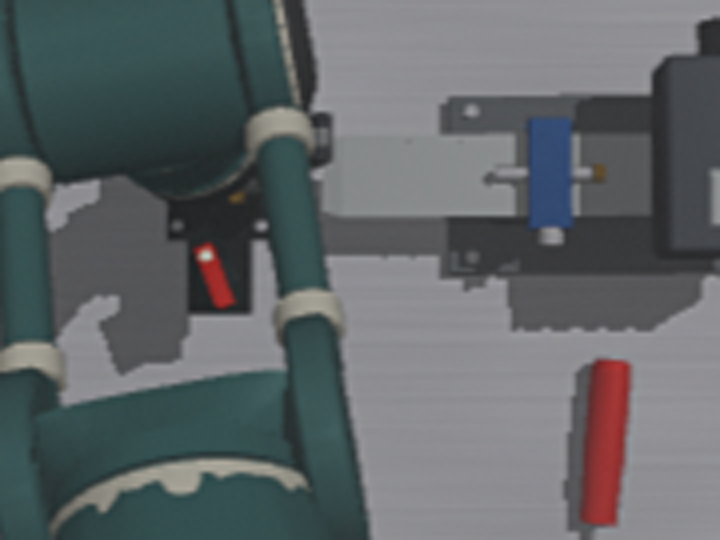

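View pics/s4.png

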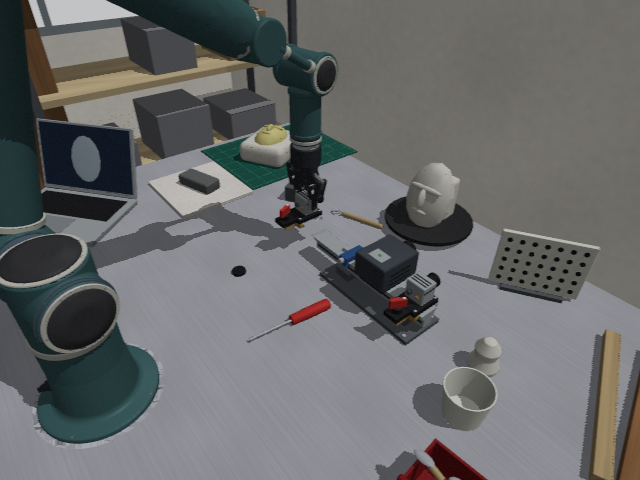

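```bash
python3 - <<'E'
from h import *
crop('w4.png',0,180,240,330,3.3,'c5.png');crop('w4.png',240,90,400,290,3,'c6.png')
E
```

```text
(no output)
```

View pics/c5.png

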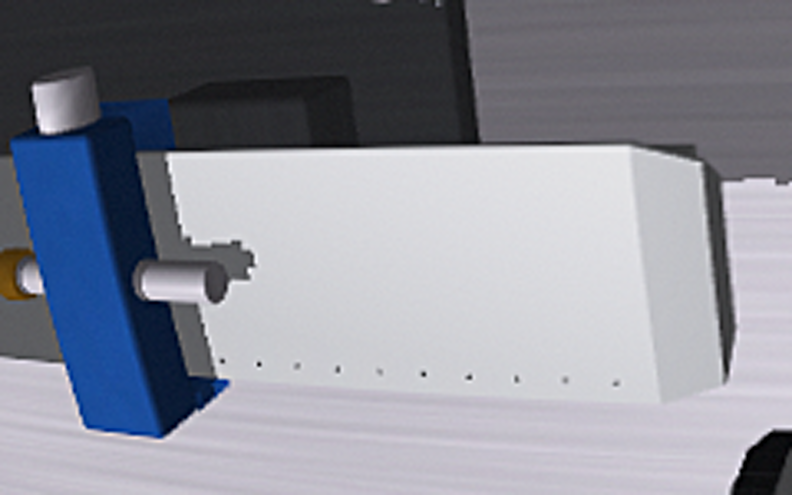

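View pics/c6.png

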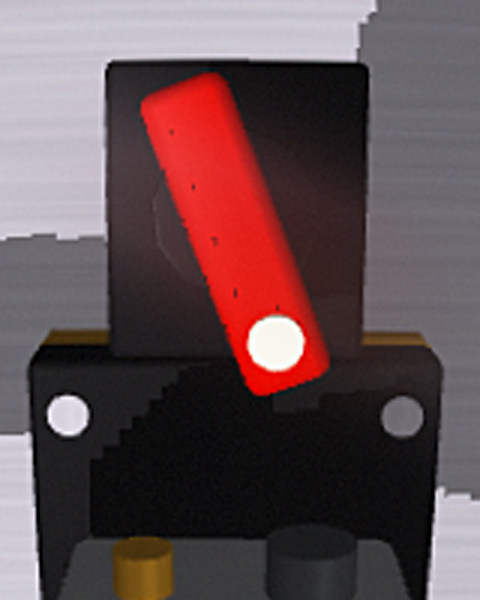

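```bash
python3 - <<'E'
from h import *
d=load('w4.png')
f=lambda p,z:wray(d,np.array([0,180])+(np.array(p)+.5)/3.3-.5,z).round(1)
for n,p,z in [('s1',(632,145),70),('s2',(663,402),70),('t1',(703,158),68.5),('t2',(724,382),68.5),('f1',(172,153),70),('f2',(217,378),70),('stop top c1',(98,148),84),('stop c2',(160,437),84),('screwtip',(218,285),76)]: print(n,f(p,z))
u=113.3-21.7
g=lambda p,z:wray(d,np.array([240,90])+(np.array(p)+.5)/3-.5,z).round(1)
for n,p,z in [('plate -x',(235,348),u+12),('hole1',(68,416),u+12),('hole2',(403,416),u+12),('ear -x l',(107,63),u+12),('ear r',(369,65),u+12),('pl',(30,370),u+12),('pr',(442,370),u+12)]: print(n,g(p,z))
for p in [(252,322),(385,322)]: print('camback',wray(d,p,u+58).round(1))
W=[g(p,u+46)[:2] for p in [(140,100),(218,72),(330,368),(258,396)]];print('wing',np.mean(W,0)); e=W[2]+W[3]-W[0]-W[1];print(np.degrees(np.arctan2(e[1],e[0])))
E
```

```text
s1 [566.4  65.8  70. ]
s2 [614.   65.7  70. ]
t1 [569.2  77.6  68.5]
t2 [610.4  77.2  68.5]
f1 [566.5 -34.   70. ]
f2 [614.6 -35.8  70. ]
stop top c1 [561.1 -41.   84. ]
stop c2 [621.6 -44.2  84. ]
screwtip [591.1 -23.7  76. ]
plate -x [548.9 134.6 103.6]
hole1 [558.9 110.5 103.6]
hole2 [558.9 158.9 103.6]
ear -x l [509.  117.3 103.6]
ear r [509.2 152.6 103.6]
pl [552.  105.3 103.6]
pr [552.  164.2 103.6]
camback [577.8 112.3 149.6]
camback [577.8 157.2 149.6]
wing [528.4   134.875]
20.924501744921226
```

```bash
cat >> h.py <<'E'
def st(n=8):
    A=[]
    for i in range(n):
        s=robot.sense(); A.append(np.r_[s['tcp_pos'],s['contact_force'],s['wrist_torque']])
        if i<n-1: robot.get_image('top')
    R=cv2.Rodrigues(s['tcp_rot'])[0]
    print(s['clock'],np.mean(A,0).round(2),'yaw',np.degrees(np.arctan2(R[1,0],R[0,0])).round(2),'grip',round(s['grip_width']*85.4,1))
E
python3 -m inch '[{"x":0.13,"y":0,"z":-0.5,"turn":0},{"x":0,"y":0,"z":-0.7,"turn":0},{"x":0,"y":0,"z":-0.5,"turn":0},{"x":0,"y":0,"z":-0.35,"turn":0},{"x":0,"y":0,"z":0,"turn":0},{"x":0,"y":0,"z":0,"turn":0}]'
python3 - <<'E'
from h import *
st(10);snap('wrist','w5.png');snap('side','s5.png');crop('s5.png',260,150,370,270,6,'c7.png')
E
```

```text
clock: 7.3
tcp_pos: [597.6, 133.3, 92.5]
tcp_rot: [-2.222, -2.22, 0.001]
contact_force: [0.1, -0.1, -4.6]
grip_width: 0.55
7.75 [ 5.9793e+02  1.3332e+02  9.3000e+01 -2.5000e-01  1.3000e-01 -4.2000e+00
 -0.0000e+00 -6.0000e-02 -1.0000e-02] yaw 89.96 grip 47.0
```

View pics/c7.png

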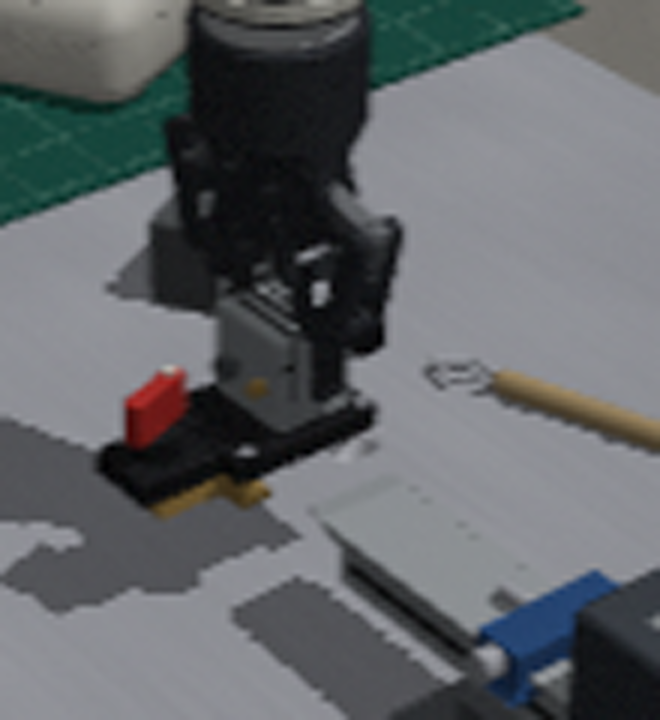

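View pics/w5.png

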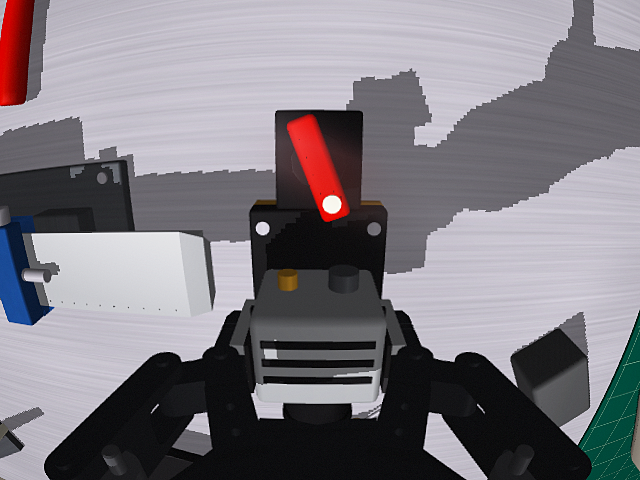

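```bash
python3 -m inch '[{"x":0,"y":-0.4,"z":-0.04,"turn":0},{"x":0,"y":-0.6,"z":0,"turn":0},{"x":0,"y":-0.5,"z":0,"turn":0},{"x":0,"y":-0.3,"z":0,"turn":0},{"x":0,"y":-0.2,"z":0,"turn":0},{"x":0,"y":-0.2,"z":0,"turn":0},{"x":0,"y":-0.2,"z":0,"turn":0},{"x":0,"y":-0.2,"z":0,"turn":0},{"x":0,"y":-0.2,"z":0,"turn":0}]'
python3 - <<'E'
from h import *
st(3)
E
```

```text
clock: 8.75
tcp_pos: [597.8, 105.2, 92.4]
tcp_rot: [2.222, 2.221, 0.0]
contact_force: [0.3, 0.5, -3.3]
grip_width: 0.552
8.85 [ 5.9775e+02  1.0509e+02  9.2390e+01  6.0000e-02  4.2000e-01 -3.9900e+00
 -1.0000e-02 -3.0000e-02  2.0000e-02] yaw 89.95 grip 47.4
```

```bash
python3 -m inch '[{"x":0,"y":-0.15,"z":0,"turn":0},{"x":0,"y":-0.15,"z":0,"turn":0},{"x":0,"y":-0.15,"z":0,"turn":0},{"x":0,"y":-0.15,"z":0,"turn":0}]'
python3 - <<'E'
from h import *
st(3)
E
python3 -m inch '[{"x":0,"y":-0.15,"z":0,"turn":0},{"x":0,"y":-0.15,"z":0,"turn":0},{"x":0,"y":-0.15,"z":0,"turn":0}]'
python3 - <<'E'
from h import *
st(3)
E
```

```text
clock: 9.25
tcp_pos: [597.8, 99.2, 92.4]
tcp_rot: [2.222, 2.221, 0.0]
contact_force: [0.7, 0.3, -4.2]
grip_width: 0.557
9.35 [ 5.9776e+02  9.9090e+01  9.2390e+01  1.7000e-01  4.4000e-01 -4.1800e+00
 -1.0000e-02 -4.0000e-02  1.0000e-02] yaw 89.95 grip 47.4
clock: 9.65
tcp_pos: [597.8, 94.7, 92.4]
tcp_rot: [2.222, 2.221, 0.0]
contact_force: [0.9, 0.1, -4.1]
grip_width: 0.549
9.75 [ 5.9776e+02  9.4580e+01  9.2380e+01  4.9000e-01  3.0000e-02 -4.0100e+00
 -1.0000e-02 -7.0000e-02 -0.0000e+00] yaw 89.95 grip 47.0
```

```bash
python3 -m inch '[{"x":0,"y":-0.1,"z":0,"turn":0},{"x":0,"y":-0.1,"z":0,"turn":0},{"x":0,"y":-0.1,"z":0,"turn":0},{"x":0,"y":-0.1,"z":0,"turn":0}]'
python3 - <<'E'
from h import *
st(3)
E
python3 -m inch '[{"x":0,"y":-0.1,"z":0,"turn":0},{"x":0,"y":-0.1,"z":0,"turn":0},{"x":0,"y":-0.15,"z":0,"turn":0},{"x":0,"y":-0.15,"z":0,"turn":0}]'
python3 - <<'E'
from h import *
st(3);snap('wrist','w6.png');snap('side','s6.png');crop('s6.png',260,150,400,280,5,'c8.png')
E
```

```text
clock: 10.15
tcp_pos: [597.8, 90.7, 92.4]
tcp_rot: [2.222, 2.221, 0.0]
contact_force: [0.4, -0.9, -4.7]
grip_width: 0.552
10.25 [ 5.9774e+02  9.0660e+01  9.2380e+01  3.5000e-01 -8.0000e-02 -4.2800e+00
 -2.0000e-02 -4.0000e-02  1.0000e-02] yaw 89.95 grip 47.1
clock: 10.65
tcp_pos: [597.8, 85.7, 92.4]
tcp_rot: [2.222, 2.221, -0.0]
contact_force: [-0.8, 0.3, -3.7]
grip_width: 0.549
10.75 [ 5.9775e+02  8.5570e+01  9.2390e+01 -4.3000e-01  4.3000e-01 -3.5400e+00
  1.0000e-02 -4.0000e-02  2.0000e-02] yaw 89.95 grip 46.8
```

View pics/w6.png

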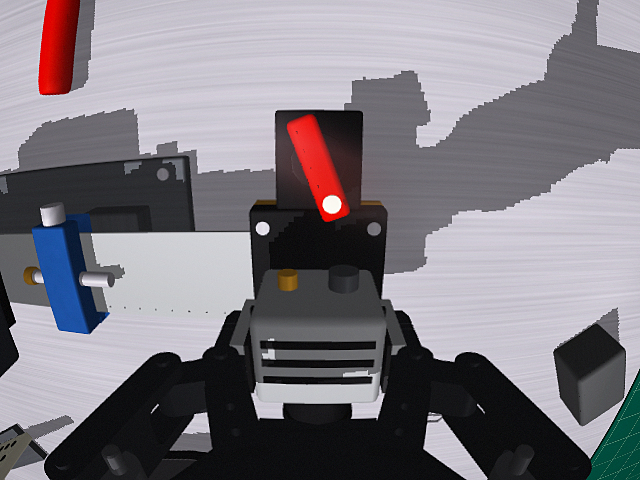

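View pics/c8.png

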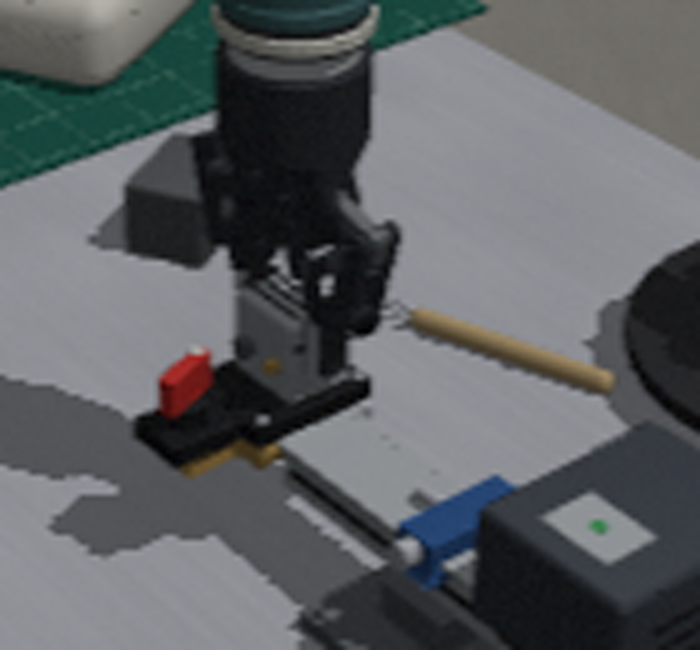

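The carriage end is over the rail with no side force, and the screw tip is at about (112,281). I'll slide on, then measure the tip again.

```bash
python3 -m inch '[{"x":0,"y":-0.15,"z":0,"turn":0},{"x":0,"y":-0.2,"z":0,"turn":0},{"x":0,"y":-0.2,"z":0,"turn":0},{"x":0,"y":-0.2,"z":0,"turn":0},{"x":0,"y":-0.2,"z":0,"turn":0}]'
python3 - <<'E'
from h import *
st(3)
E
python3 -m inch '[{"x":0,"y":-0.2,"z":0,"turn":0},{"x":0,"y":-0.3,"z":0,"turn":0},{"x":0,"y":-0.3,"z":0,"turn":0},{"x":0,"y":-0.3,"z":0,"turn":0},{"x":0,"y":-0.3,"z":0,"turn":0},{"x":0,"y":-0.3,"z":0,"turn":0},{"x":0,"y":-0.2,"z":0,"turn":0}]'
python3 - <<'E'
from h import *
st(3);snap('wrist','w7.png');crop('w7.png',30,180,270,350,3.3,'c9.png')
E
```

```text
clock: 11.35
tcp_pos: [597.7, 76.1, 92.4]
tcp_rot: [2.222, 2.221, -0.0]
contact_force: [-0.9, -0.3, -4.3]
grip_width: 0.551
11.45 [ 5.9775e+02  7.5960e+01  9.2380e+01 -8.2000e-01 -3.5000e-01 -3.8300e+00
  2.0000e-02 -5.0000e-02 -2.0000e-02] yaw 89.94 grip 47.3
clock: 12.15
tcp_pos: [597.7, 56.9, 92.4]
tcp_rot: [2.222, 2.22, -0.0]
contact_force: [-0.0, 1.1, -3.6]
grip_width: 0.55
12.25 [ 5.9774e+02  5.6880e+01  9.2380e+01 -1.3000e-01  4.0000e-01 -3.8000e+00
  0.0000e+00 -3.0000e-02 -0.0000e+00] yaw 89.93 grip 46.9
```

View pics/c9.png

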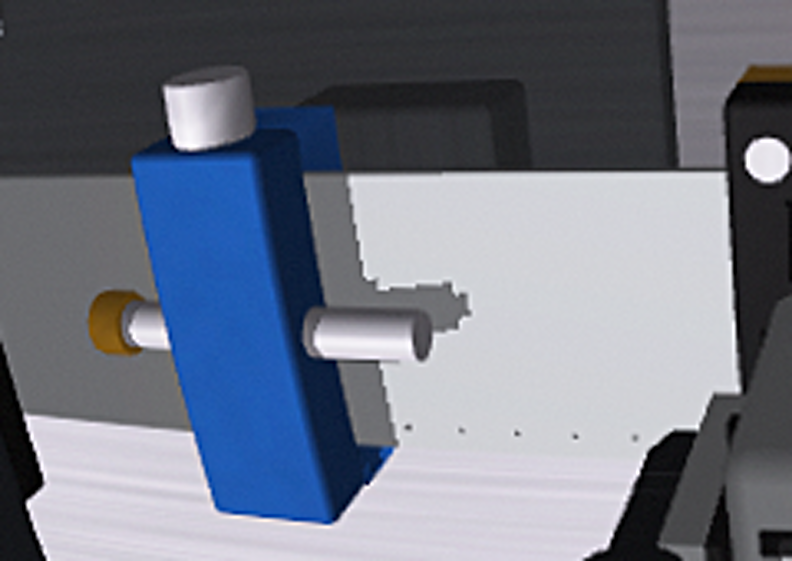

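```bash
python3 - <<'E'
from h import *
d=load('w7.png')
f=lambda p,z:wray(d,np.array([30,180])+(np.array(p)+.5)/3.3-.5,z).round(1)
print(f((424,336),76),f((306,330),76),f((727,170),82.7),f((765,160),82.7),f((300,135),84),f((350,178),70))
E
```

```text
[590.5 -23.4  76. ] [590.3 -44.9  76. ] [562.   27.9  82.7] [560.6  33.   82.7] [556.  -34.7  84. ] [566.9 -35.2  70. ]
```

```bash
python3 -m inch '[{"x":0,"y":-0.3,"z":0,"turn":0},{"x":0,"y":-0.5,"z":0,"turn":0},{"x":0,"y":-0.6,"z":0,"turn":0},{"x":0,"y":-0.6,"z":0,"turn":0},{"x":0,"y":-0.6,"z":0,"turn":0},{"x":0,"y":-0.5,"z":0,"turn":0},{"x":0,"y":-0.4,"z":0,"turn":0},{"x":0,"y":-0.2,"z":0,"turn":0},{"x":0,"y":-0.1,"z":0,"turn":0}]'
python3 - <<'E'
from h import *
st(3);snap('wrist','w8.png');crop('w8.png',100,180,300,350,4,'c10.png')
E
```

```text
clock: 13.2
tcp_pos: [597.7, 19.0, 92.4]
tcp_rot: [-2.223, -2.22, 0.0]
contact_force: [0.2, 0.3, -4.2]
grip_width: 0.552
13.3 [ 5.9775e+02  1.9120e+01  9.2370e+01  2.1000e-01  3.6000e-01 -3.8100e+00
 -1.0000e-02 -6.0000e-02  2.0000e-02] yaw 89.95 grip 47.2
```

View pics/c10.png

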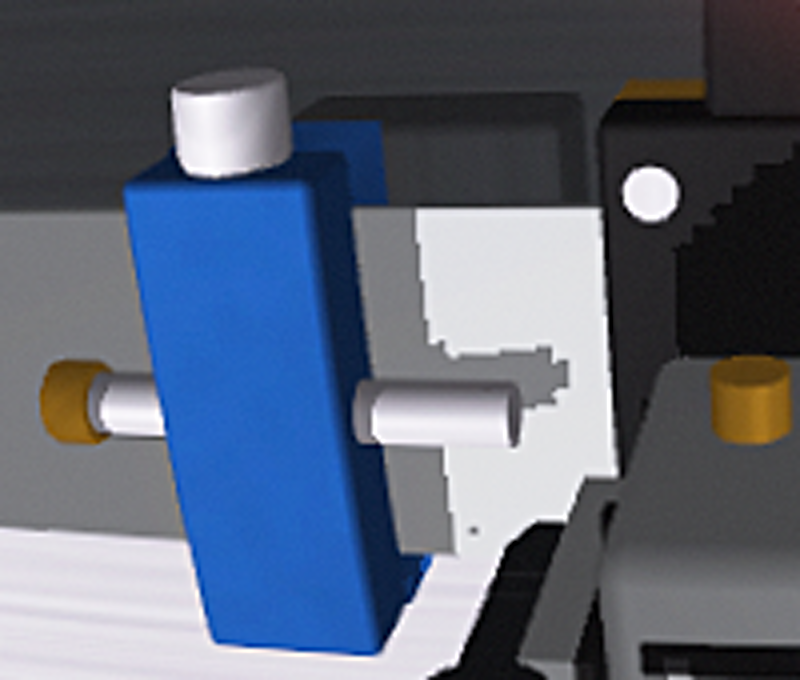

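```bash
python3 -m inch '[{"x":0,"y":-0.2,"z":0,"turn":0},{"x":0,"y":-0.2,"z":0,"turn":0},{"x":0,"y":-0.2,"z":0,"turn":0},{"x":0,"y":-0.1,"z":0,"turn":0},{"x":0,"y":-0.05,"z":0,"turn":0},{"x":0,"y":-0.05,"z":0,"turn":0},{"x":0,"y":-0.05,"z":0,"turn":0}]'
python3 -m inch '[{"x":0,"y":-0.05,"z":0,"turn":0},{"x":0,"y":-0.05,"z":0,"turn":0}]'
python3 - <<'E'
from h import *
st(2);snap('wrist','w9.png');crop('w9.png',120,180,300,350,4,'c11.png')
E
```

```text
clock: 14.05
tcp_pos: [597.7, 10.8, 92.4]
tcp_rot: [-2.222, -2.221, 0.0]
contact_force: [-1.0, 0.4, -4.6]
grip_width: 0.556
clock: 14.25
tcp_pos: [597.7, 9.8, 92.3]
tcp_rot: [-2.222, -2.221, 0.0]
contact_force: [0.5, -0.8, -3.2]
grip_width: 0.552
14.3 [ 5.9775e+02  9.7700e+00  9.2370e+01 -1.8000e-01 -2.9000e-01 -3.3300e+00
  2.0000e-02 -7.0000e-02 -2.0000e-02] yaw 89.96 grip 47.5
```

View pics/c11.png

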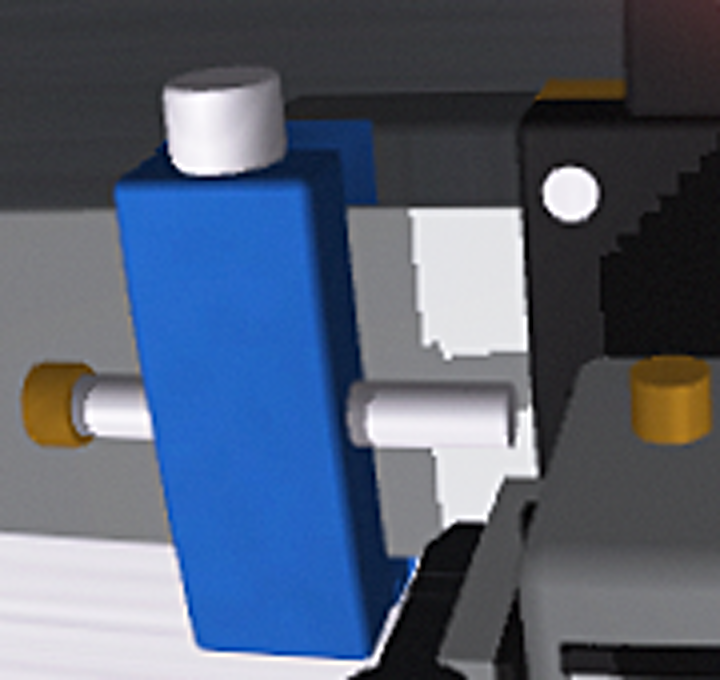

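The visible gap between tip and carriage edge is about 20 px, or roughly 2.5–3 mm. I'll creep in.

```bash
python3 -m inch '[{"x":0,"y":-0.05,"z":0,"turn":0},{"x":0,"y":-0.05,"z":0,"turn":0},{"x":0,"y":-0.05,"z":0,"turn":0}]'
python3 -m inch '[{"x":0,"y":-0.05,"z":0,"turn":0},{"x":0,"y":0,"z":0,"turn":0}]'
python3 - <<'E'
from h import *
st(4)
E
```

```text
clock: 14.65
tcp_pos: [597.8, 8.3, 92.4]
tcp_rot: [2.222, 2.221, 0.0]
contact_force: [-0.6, 0.1, -4.2]
grip_width: 0.552
clock: 14.85
tcp_pos: [597.8, 7.7, 92.4]
tcp_rot: [2.222, 2.221, -0.0]
contact_force: [1.0, -0.4, -4.3]
grip_width: 0.552
15.0 [ 5.9775e+02  7.7600e+00  9.2380e+01  3.2000e-01 -3.1000e-01 -4.4900e+00
 -0.0000e+00 -9.0000e-02  2.0000e-02] yaw 89.95 grip 47.4
```

```bash
python3 -m inch '[{"x":0,"y":-0.05,"z":0,"turn":0},{"x":0,"y":0,"z":0,"turn":0}]'
python3 -m inch '[{"x":0,"y":-0.05,"z":0,"turn":0},{"x":0,"y":0,"z":0,"turn":0}]'
python3 - <<'E'
from h import *
st(3);snap('wrist','w10.png');crop('w10.png',120,180,300,350,4,'c12.png')
E
```

```text
clock: 15.2
tcp_pos: [597.8, 7.3, 92.4]
tcp_rot: [2.222, 2.221, 0.0]
contact_force: [-0.6, -0.7, -3.9]
grip_width: 0.551
clock: 15.4
tcp_pos: [597.8, 6.8, 92.4]
tcp_rot: [-2.222, -2.221, 0.0]
contact_force: [0.4, -0.7, -4.1]
grip_width: 0.549
15.5 [ 5.9775e+02  6.7700e+00  9.2370e+01  3.0000e-01 -1.0000e-01 -4.2900e+00
 -0.0000e+00 -6.0000e-02  1.0000e-02] yaw 89.96 grip 47.1
```

View pics/c12.png

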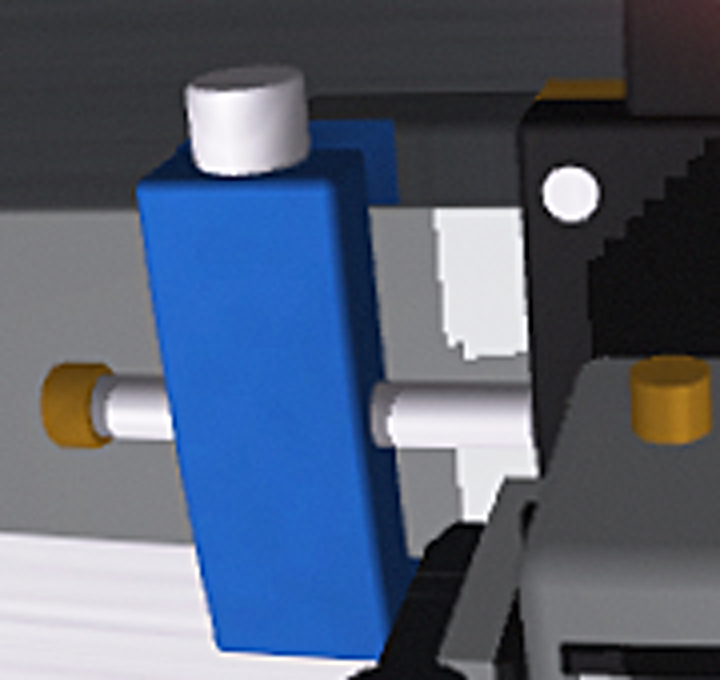

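```bash
python3 -m inch '[{"x":0,"y":-0.05,"z":0,"turn":0},{"x":0,"y":0,"z":0,"turn":0}]'
python3 -m inch '[{"x":0,"y":-0.05,"z":0,"turn":0},{"x":0,"y":0,"z":0,"turn":0}]'
python3 - <<'E'
from h import *
st(3)
E
```

```text
clock: 15.75
tcp_pos: [597.7, 6.2, 92.4]
tcp_rot: [2.222, 2.221, -0.0]
contact_force: [0.5, -0.8, -4.2]
grip_width: 0.556
clock: 15.95
tcp_pos: [597.8, 6.1, 92.4]
tcp_rot: [-2.222, -2.22, -0.001]
contact_force: [-0.6, 2.6, -4.7]
grip_width: 0.549
16.05 [ 5.9776e+02  6.1100e+00  9.2400e+01 -1.4000e-01  2.3000e+00 -4.1000e+00
  3.5000e-01 -8.0000e-02 -0.0000e+00] yaw 89.95 grip 46.8
```

```bash
python3 -m inch '[{"x":0,"y":0,"z":-0.04,"turn":0},{"x":0,"y":0,"z":-0.04,"turn":0},{"x":0,"y":0,"z":0,"turn":0}]'
python3 - <<'E'
from h import *
st(3)
E
```

```text
clock: 16.35
tcp_pos: [597.9, 6.1, 91.8]
tcp_rot: [-2.222, -2.221, -0.001]
contact_force: [0.2, 2.7, -2.7]
grip_width: 0.549
16.45 [ 5.979e+02  6.090e+00  9.178e+01 -4.400e-01  2.840e+00 -1.990e+00
  5.500e-01  1.000e-02 -3.000e-02] yaw 89.95 grip 47.3
```

```bash
python3 -m inch '[{"x":0,"y":0,"z":0,"turn":0},{"x":0,"y":0,"z":0,"turn":0},{"x":0,"y":0,"z":0,"turn":0},{"x":0,"y":0,"z":0,"turn":0}]' 6.5
python3 -m inch '[{"x":0,"y":0,"z":0.5,"turn":0},{"x":0,"y":0,"z":1,"turn":0},{"x":0,"y":0,"z":2,"turn":0},{"x":0,"y":0,"z":2.5,"turn":0},{"x":0,"y":0,"z":2,"turn":0},{"x":0,"y":0,"z":1,"turn":0},{"x":0,"y":0,"z":0.5,"turn":0},{"x":0,"y":0,"z":0,"turn":0},{"x":0,"y":0,"z":0,"turn":0}]'
python3 - <<'E'
from h import *
st(3);snap('wrist','w11.png')
E
```

```text
clock: 16.85
tcp_pos: [598.1, 5.5, 92.0]
tcp_rot: [2.222, 2.22, 0.001]
contact_force: [-0.9, 0.5, -0.0]
grip_width: 0.762
clock: 17.75
tcp_pos: [597.1, 5.8, 185.5]
tcp_rot: [-2.221, -2.22, 0.002]
contact_force: [-0.3, 0.0, -0.4]
grip_width: 0.761
17.85 [ 5.9692e+02  5.8300e+00  1.8530e+02  8.0000e-02  2.2000e-01 -4.0000e-02
 -3.0000e-02  3.0000e-02 -0.0000e+00] yaw 89.96 grip 64.9
```

View pics/w11.png

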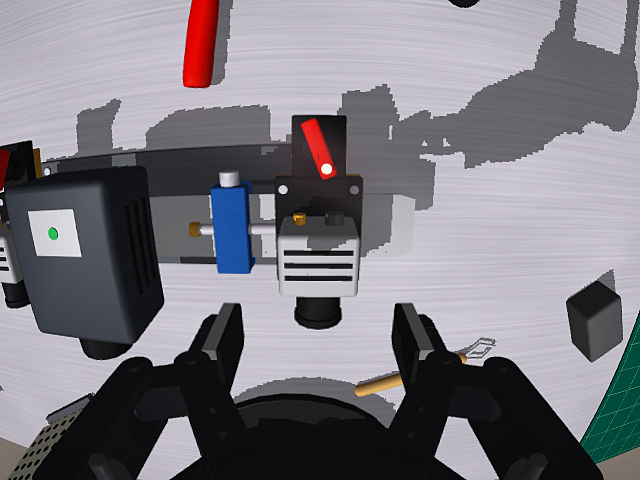

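Released, with the carriage up against the screw. The wing is at about (318,148) in this view. Next I'll move over the knob and align with the wing.

```bash
python3 -m inch '[{"x":-0.7,"y":0,"z":0,"turn":3},{"x":-1.2,"y":0,"z":0,"turn":4},{"x":-1.5,"y":0,"z":0,"turn":5},{"x":-1.5,"y":0.05,"z":0,"turn":4.7},{"x":-1.1,"y":0,"z":0,"turn":4},{"x":-0.7,"y":0,"z":0,"turn":0},{"x":0,"y":0,"z":0,"turn":0},{"x":0,"y":0,"z":0,"turn":0},{"x":0,"y":0,"z":0,"turn":0}]' 4
python3 - <<'E'
from h import *
st(3);snap('wrist','w12.png');print(robot.sense()['joints'])
E
```

```text
clock: 18.8
tcp_pos: [531.3, 6.3, 186.6]
tcp_rot: [1.788, 2.583, 0.0]
contact_force: [0.5, 0.4, -0.9]
grip_width: 0.471
18.9 [ 5.3127e+02  6.2900e+00  1.8658e+02  4.4000e-01  4.1000e-01 -9.0000e-02
 -1.0000e-02 -2.0000e-02  2.0000e-02] yaw 110.64 grip 39.9
[-3.50244516e-02  2.52393789e-02  1.96015420e+00  3.08375379e-06
  1.15610288e+00 -1.96608673e+00]
```

View pics/w12.png

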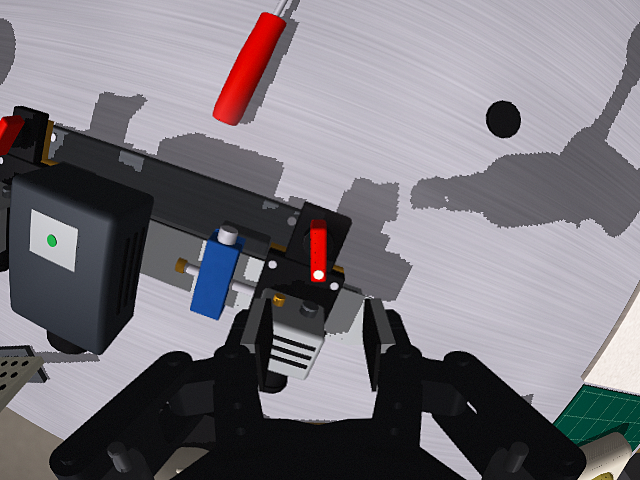

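The wing at (318,252) is upright and centred between the fingers. I'll check its position numerically.

```bash
python3 - <<'E'
from h import *
crop('w12.png',290,200,360,300,7,'c13.png')
d=load('w12.png')
for p in [(310,220),(325,220),(327,281),(312,281)]: print(wray(d,p,116).round(1))
E
```

```text
[510.9  -5.7 116. ]
[507.7   2.6 116. ]
[544.7  18.2 116. ]
[548.1   9.3 116. ]
```

View pics/c13.png

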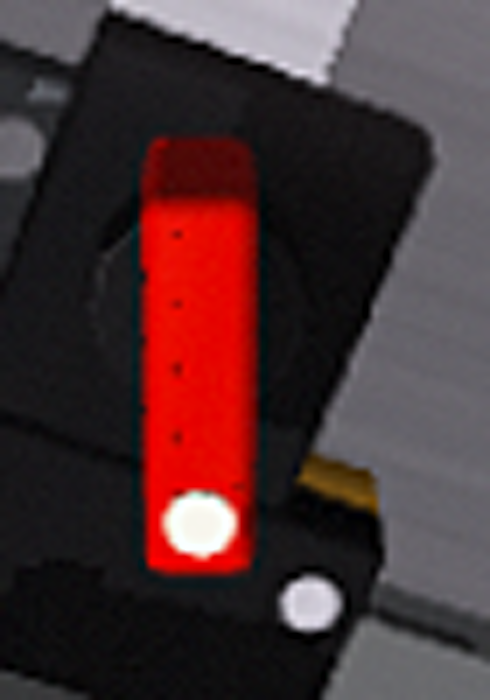

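```bash
python3 - <<'E'
from h import *
d=load('w12.png')
P=[wray(d,p,116) for p in [(310.3,228.5),(326,228.5),(326,281.7),(311,281.7)]]
print(np.round(P,1),np.mean(P,0)); e=P[3]+P[2]-P[0]-P[1];print(np.degrees(np.arctan2(e[1],e[0])))
E
```

```text
[[515.8  -3.7 116. ]
 [512.5   5.1 116. ]
 [545.4  17.8 116. ]
 [548.8   8.9 116. ]] [530.60488427   7.02917213 116.        ]
21.06383897197469
```

```bash
python3 -m inch '[{"x":-0.07,"y":0.03,"z":-1.5,"turn":0},{"x":0,"y":0,"z":-2.5,"turn":0},{"x":0,"y":0,"z":-2,"turn":0},{"x":0,"y":0,"z":-1,"turn":0},{"x":0,"y":0,"z":-0.5,"turn":0},{"x":0,"y":0,"z":0,"turn":0},{"x":0,"y":0,"z":0,"turn":0}]'
python3 - <<'E'
from h import *
st(2)
E
python3 -m inch '[{"x":0,"y":0,"z":-0.7,"turn":0},{"x":0,"y":0,"z":-0.7,"turn":0},{"x":0,"y":0,"z":-0.5,"turn":0},{"x":0,"y":0,"z":-0.2,"turn":0},{"x":0,"y":0,"z":0,"turn":0},{"x":0,"y":0,"z":0,"turn":0}]'
python3 - <<'E'
from h import *
st(3);snap('wrist','w13.png')
E
```

```text
clock: 19.65
tcp_pos: [530.8, 6.6, 112.3]
tcp_rot: [1.786, 2.583, 0.001]
contact_force: [-0.3, 0.7, 0.7]
grip_width: 0.47
19.7 [ 5.3087e+02  6.5900e+00  1.1244e+02 -1.4000e-01  8.0000e-02  5.1000e-01
 -1.0000e-02 -1.0000e-02  1.0000e-02] yaw 110.66 grip 39.9
clock: 20.3
tcp_pos: [530.1, 6.6, 90.5]
tcp_rot: [-1.787, -2.584, 0.0]
contact_force: [0.6, 0.4, 0.2]
grip_width: 0.469
20.4 [ 5.3021e+02  6.6000e+00  9.0690e+01  5.5000e-01  8.0000e-02 -1.1000e-01
  2.0000e-02 -2.0000e-02  0.0000e+00] yaw 110.66 grip 40.2
```

View pics/w13.png

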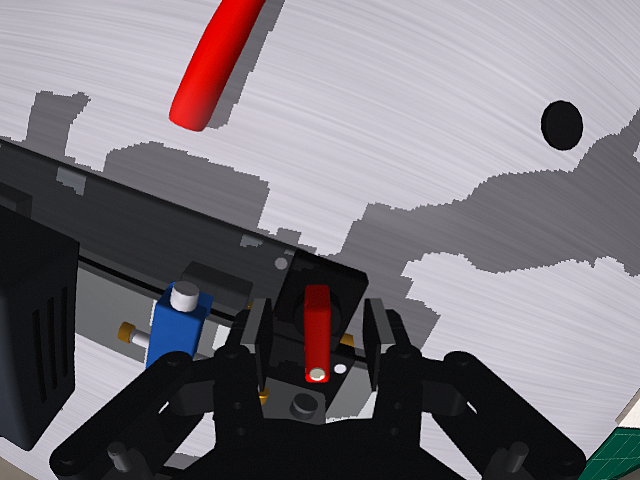

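```bash
python3 -m inch '[{"x":0,"y":0,"z":-0.15,"turn":0},{"x":0,"y":0,"z":0,"turn":0},{"x":0,"y":0,"z":0,"turn":0},{"x":0,"y":0,"z":0,"turn":0},{"x":0,"y":0,"z":0,"turn":0},{"x":0,"y":0,"z":0,"turn":0},{"x":0,"y":0,"z":0,"turn":0},{"x":0,"y":0,"z":0,"turn":0}]' 0.5 70
python3 - <<'E'
from h import *
st(3);snap('wrist','w14.png')
E
```

```text
clock: 21.25
tcp_pos: [530.2, 6.6, 89.2]
tcp_rot: [1.787, 2.584, 0.0]
contact_force: [-0.9, -0.5, 2.3]
grip_width: 0.2
21.35 [ 5.3013e+02  6.5700e+00  8.9180e+01 -1.1300e+00 -5.7000e-01  2.9500e+00
 -1.5000e-01  8.0000e-02 -0.0000e+00] yaw 110.66 grip 17.0
```

View pics/w14.png

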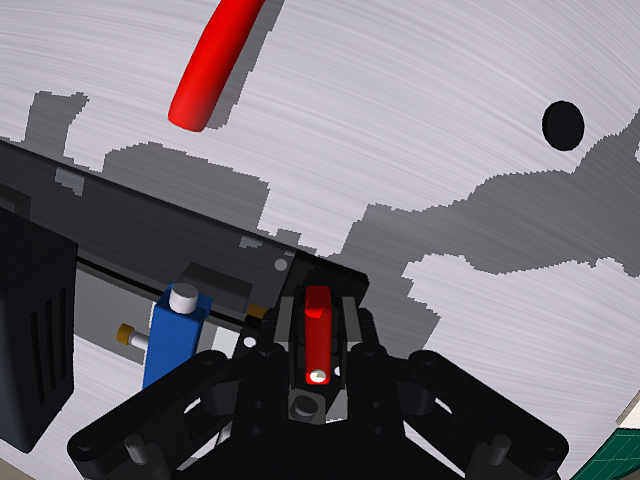

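The pads stopped at 17 mm with a gap on each side of the wing, so the fingertips are on the wider hub below it. I'll open and lift above the hub.

```bash
python3 -m inch '[{"x":0,"y":0,"z":0,"turn":0},{"x":0,"y":0,"z":0,"turn":0},{"x":0,"y":0,"z":0.3,"turn":0},{"x":0,"y":0,"z":0.4,"turn":0},{"x":0,"y":0,"z":0,"turn":0},{"x":0,"y":0,"z":0,"turn":0}]' 3.5
python3 - <<'E'
from h import *
st(2)
E
python3 -m inch '[{"x":0,"y":0,"z":0,"turn":0},{"x":0,"y":0,"z":0,"turn":0},{"x":0,"y":0,"z":0,"turn":0},{"x":0,"y":0,"z":0,"turn":0},{"x":0,"y":0,"z":0,"turn":0},{"x":0,"y":0,"z":0,"turn":0},{"x":0,"y":0,"z":0,"turn":0},{"x":0,"y":0,"z":0,"turn":0}]' 0.5 70
python3 - <<'E'
from h import *
st(3);snap('wrist','w15.png')
E
```

```text
clock: 22.0
tcp_pos: [530.3, 6.6, 96.4]
tcp_rot: [1.787, 2.583, 0.001]
contact_force: [-0.4, -0.2, -0.8]
grip_width: 0.409
22.05 [ 5.3019e+02  6.6200e+00  9.6290e+01 -0.0000e+00 -3.5000e-01 -4.4000e-01
 -2.0000e-02 -3.0000e-02 -2.0000e-02] yaw 110.66 grip 34.8
clock: 22.85
tcp_pos: [530.0, 6.5, 96.1]
tcp_rot: [-1.787, -2.584, 0.0]
contact_force: [-1.9, -1.2, 2.5]
grip_width: 0.098
22.95 [ 5.2998e+02  6.5300e+00  9.6140e+01 -1.7000e+00 -1.1700e+00  3.0100e+00
 -1.4000e-01  2.5000e-01 -4.0000e-02] yaw 110.66 grip 8.4
```

View pics/w15.png

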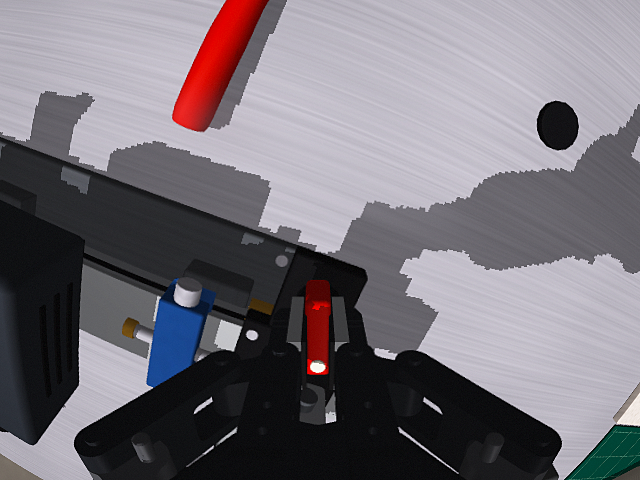

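The pads now hold the wing, with grip reading about 8–9 mm. I'll start turning clockwise.

```bash
python3 -m inch '[{"x":0,"y":0,"z":0,"turn":-2},{"x":0,"y":0,"z":0,"turn":-4},{"x":0,"y":0,"z":0,"turn":-4}]'
python3 - <<'E'
from h import *
st(3)
E
python3 -m inch '[{"x":0,"y":0,"z":0,"turn":-4},{"x":0,"y":0,"z":0,"turn":-4},{"x":0,"y":0,"z":0,"turn":-4},{"x":0,"y":0,"z":0,"turn":-4}]'
python3 - <<'E'
from h import *
st(3);snap('wrist','w16.png')
E
```

```text
clock: 23.3
tcp_pos: [530.0, 7.1, 96.2]
tcp_rot: [-2.008, -2.416, -0.001]
contact_force: [-2.3, 1.2, 3.6]
grip_width: 0.1
23.4 [ 5.300e+02  7.030e+00  9.615e+01 -1.970e+00  1.500e-01  3.080e+00
  1.100e-01  3.300e-01  1.000e-01] yaw 100.67 grip 8.2
clock: 23.8
tcp_pos: [529.5, 7.0, 96.2]
tcp_rot: [-2.322, -2.114, 0.001]
contact_force: [-2.2, 0.7, 4.2]
grip_width: 0.1
23.9 [ 5.2949e+02  6.9800e+00  9.6140e+01 -3.4800e+00  6.4000e-01  4.8800e+00
  1.4000e-01  5.9000e-01  1.2000e-01] yaw 84.75 grip 8.5
```

View pics/w16.png

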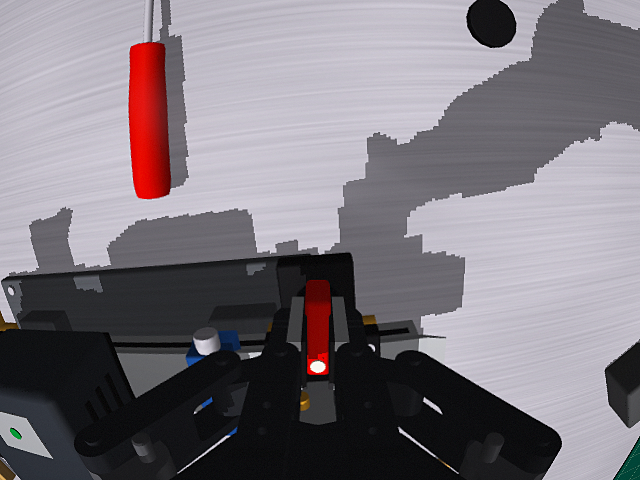

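```bash
python3 -m inch '[{"x":0,"y":0,"z":0,"turn":-4},{"x":0,"y":0,"z":0,"turn":-4}]'
python3 - <<'E'
from h import *
st(2)
E
python3 -m inch '[{"x":0,"y":0,"z":0,"turn":-2},{"x":0,"y":0,"z":0,"turn":-2}]'
python3 - <<'E'
from h import *
st(2)
E
python3 -m inch '[{"x":0,"y":0,"z":0,"turn":-2},{"x":0,"y":0,"z":0,"turn":-2}]'
python3 - <<'E'
from h import *
st(2)
E
```

```text
clock: 24.15
tcp_pos: [529.3, 6.9, 96.1]
tcp_rot: [-2.463, -1.948, 0.002]
contact_force: [-4.3, 1.3, 6.2]
grip_width: 0.094
24.2 [ 5.2928e+02  6.9500e+00  9.6130e+01 -4.6800e+00  1.4200e+00  6.2700e+00
  2.8000e-01  8.0000e-01  1.7000e-01] yaw 76.52 grip 8.2
clock: 24.4
tcp_pos: [529.1, 7.0, 96.1]
tcp_rot: [-2.528, -1.863, 0.002]
contact_force: [-5.8, 2.2, 6.1]
grip_width: 0.1
24.45 [ 5.2913e+02  7.0000e+00  9.6150e+01 -5.6300e+00  1.6200e+00  6.3500e+00
  2.9000e-01  8.2000e-01  2.2000e-01] yaw 72.69 grip 8.3
clock: 24.65
tcp_pos: [529.0, 7.0, 96.1]
tcp_rot: [-2.591, -1.773, 0.002]
contact_force: [-5.1, 2.2, 7.0]
grip_width: 0.096
24.7 [ 5.2898e+02  7.0300e+00  9.6140e+01 -5.0300e+00  1.7600e+00  7.1800e+00
  3.2000e-01  9.4000e-01  2.0000e-01] yaw 68.69 grip 8.7
```

```bash
python3 -m inch '[{"x":-0.05,"y":0,"z":0,"turn":-2},{"x":-0.03,"y":0,"z":0,"turn":-2}]'
python3 - <<'E'
from h import *
st(2)
E
python3 -m inch '[{"x":0,"y":0,"z":0,"turn":-2},{"x":0,"y":0,"z":0,"turn":-2}]'
python3 - <<'E'
from h import *
st(2)
E
```

```text
clock: 24.9
tcp_pos: [528.7, 7.1, 96.1]
tcp_rot: [-2.652, -1.682, 0.001]
contact_force: [-3.1, 1.9, 4.9]
grip_width: 0.097
24.95 [ 5.2871e+02  7.0900e+00  9.6120e+01 -3.2300e+00  1.9700e+00  4.5800e+00
  3.6000e-01  5.8000e-01  2.3000e-01] yaw 64.69 grip 8.2
clock: 25.15
tcp_pos: [528.5, 7.2, 96.1]
tcp_rot: [-2.709, -1.588, 0.001]
contact_force: [-4.9, 2.2, 6.1]
grip_width: 0.103
25.2 [ 5.2856e+02  7.1500e+00  9.6110e+01 -4.7400e+00  1.9700e+00  6.3600e+00
  4.1000e-01  7.2000e-01  2.0000e-01] yaw 60.69 grip 8.4
```

```bash
python3 -m inch '[{"x":-0.04,"y":0,"z":0,"turn":-2},{"x":0,"y":0,"z":0,"turn":-2}]'
python3 - <<'E'
from h import *
st(2)
E
python3 -m inch '[{"x":-0.04,"y":0,"z":0,"turn":-2},{"x":0,"y":0,"z":0,"turn":-2}]'
python3 - <<'E'
from h import *
st(2);snap('wrist','w17.png')
E
```

```text
clock: 25.4
tcp_pos: [528.5, 7.2, 96.1]
tcp_rot: [-2.763, -1.493, 0.0]
contact_force: [-4.0, 1.8, 5.5]
grip_width: 0.1
25.45 [ 5.2848e+02  7.1700e+00  9.6150e+01 -4.2900e+00  2.4200e+00  5.1000e+00
  4.1000e-01  5.9000e-01  2.3000e-01] yaw 56.69 grip 8.0
clock: 25.65
tcp_pos: [528.4, 7.2, 96.2]
tcp_rot: [-2.814, -1.396, -0.001]
contact_force: [-2.8, 2.8, 4.2]
grip_width: 0.101
25.7 [ 5.2845e+02  7.1900e+00  9.6150e+01 -2.6600e+00  2.7300e+00  4.3100e+00
  4.9000e-01  4.5000e-01  2.6000e-01] yaw 52.69 grip 8.7
```

View pics/w17.png

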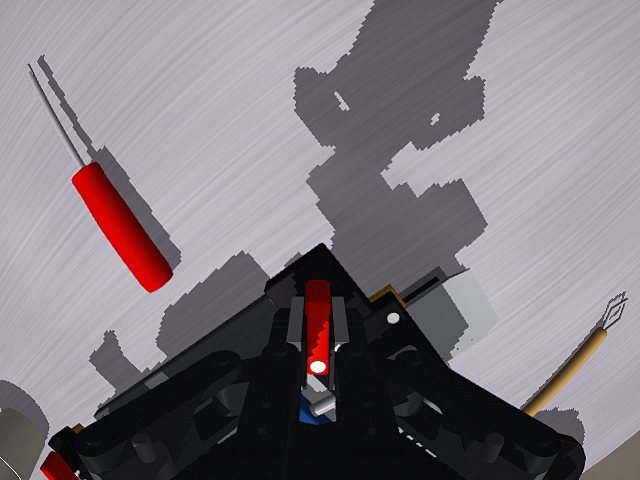

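```bash
python3 -m inch '[{"x":0,"y":0,"z":0,"turn":-2},{"x":0,"y":0,"z":0,"turn":0}]'
python3 - <<'E'
from h import *
st(3)
E
python3 -m inch '[{"x":0,"y":0,"z":0,"turn":-2},{"x":0,"y":0,"z":0,"turn":0}]'
python3 - <<'E'
from h import *
st(3)
E
```

```text
clock: 25.95
tcp_pos: [528.5, 7.2, 96.2]
tcp_rot: [-2.837, -1.347, -0.001]
contact_force: [-3.2, 4.1, 4.6]
grip_width: 0.099
26.05 [ 5.2846e+02  7.1500e+00  9.6160e+01 -3.0100e+00  4.1000e+00  4.4200e+00
  7.5000e-01  4.8000e-01  1.5000e-01] yaw 50.77 grip 8.7
clock: 26.25
tcp_pos: [528.5, 7.2, 96.1]
tcp_rot: [-2.861, -1.296, -0.001]
contact_force: [-2.9, 5.0, 4.4]
grip_width: 0.099
26.35 [ 5.2846e+02  7.1600e+00  9.6140e+01 -2.8900e+00  4.6000e+00  4.3100e+00
  8.0000e-01  4.8000e-01  1.7000e-01] yaw 48.76 grip 8.0
```

```bash
python3 -m inch '[{"x":0,"y":0.04,"z":0,"turn":-2}]'
python3 - <<'E'
from h import *
st(2)
E
python3 -m inch '[{"x":0,"y":0,"z":0,"turn":-2}]'
python3 - <<'E'
from h import *
st(2)
E
```

```text
clock: 26.45
tcp_pos: [528.5, 7.2, 96.2]
tcp_rot: [-2.883, -1.247, -0.0]
contact_force: [-2.8, 2.9, 4.5]
grip_width: 0.1
26.5 [ 5.285e+02  7.220e+00  9.615e+01 -2.800e+00  3.000e+00  4.720e+00
  5.500e-01  4.300e-01  3.300e-01] yaw 46.64 grip 8.3
clock: 26.6
tcp_pos: [528.5, 7.2, 96.1]
tcp_rot: [-2.905, -1.196, -0.0]
contact_force: [-3.3, 3.9, 4.1]
grip_width: 0.096
26.65 [ 5.2849e+02  7.2300e+00  9.6140e+01 -2.9300e+00  3.7600e+00  4.4700e+00
  6.5000e-01  4.4000e-01  3.5000e-01] yaw 44.65 grip 8.1
```

```bash
python3 -m inch '[{"x":0,"y":0.02,"z":0,"turn":-2}]'
python3 - <<'E'
from h import *
st(3);snap('wrist','w18.png')
E
```

```text
clock: 26.75
tcp_pos: [528.5, 7.3, 96.1]
tcp_rot: [2.925, 1.146, 0.0]
contact_force: [-3.0, 2.9, 4.4]
grip_width: 0.098
26.85 [ 5.2851e+02  7.2700e+00  9.6140e+01 -2.3800e+00  3.0400e+00  4.0400e+00
  5.6000e-01  4.2000e-01  3.2000e-01] yaw 42.77 grip 8.5
```

View pics/w18.png

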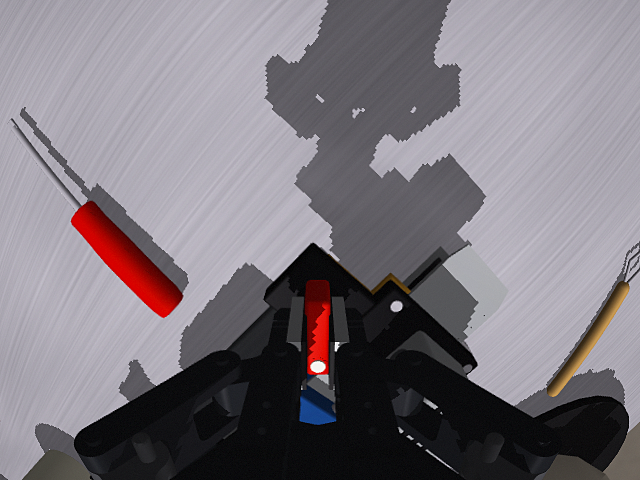

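```bash
python3 -m inch '[{"x":0,"y":0,"z":0,"turn":-1.5}]'
python3 - <<'E'
from h import *
for i in range(5):
    s=robot.sense();R=cv2.Rodrigues(s['tcp_rot'])[0];print(s['clock'],s['wrist_torque'].round(3),s['contact_force'].round(1),np.degrees(np.arctan2(R[1,0],R[0,0])).round(2));robot.get_image('top')
E
```

```text
clock: 27.0
tcp_pos: [528.5, 7.3, 96.1]
tcp_rot: [-2.941, -1.105, -0.0]
contact_force: [-2.1, 3.6, 3.9]
grip_width: 0.096
27.0 [0.639 0.366 0.502] [-2.1  3.6  3.9] 41.19
27.05 [0.623 0.429 0.316] [-2.3  3.4  4.4] 41.07
27.1 [0.673 0.368 0.37 ] [-2.6  3.3  4.7] 41.15
27.15 [0.681 0.434 0.325] [-2.2  3.7  4.7] 41.17
27.2 [0.652 0.35  0.274] [-1.9  3.1  4.5] 41.18
```

Measured right after each turn, torque rose from about 0.2 N m free to about 0.35–0.4 N m. That is firm, so I'll let go and retreat.

```bash
python3 -m inch '[{"x":0,"y":0,"z":0,"turn":0},{"x":0,"y":0,"z":0,"turn":0},{"x":0,"y":0,"z":0,"turn":0},{"x":0,"y":0,"z":0,"turn":0}]' 3
python3 - <<'E'
from h import *
st(2)
E
python3 -m inch '[{"x":0,"y":0,"z":0.5,"turn":0},{"x":0,"y":0,"z":1,"turn":0},{"x":0,"y":0,"z":2,"turn":0},{"x":0,"y":0,"z":3,"turn":0},{"x":0,"y":0,"z":3,"turn":4},{"x":-1,"y":0,"z":2,"turn":8},{"x":-1.5,"y":0,"z":0,"turn":8},{"x":-1.5,"y":0,"z":0,"turn":8},{"x":-1,"y":0,"z":0,"turn":8},{"x":0,"y":0,"z":0,"turn":8},{"x":0,"y":0,"z":0,"turn":5},{"x":0,"y":0,"z":0,"turn":0}]'
python3 - <<'E'
from h import *
robot.get_image('top');robot.get_image('top');robot.get_image('top')
st(2);snap('wrist','w19.png');crop('w19.png',180,230,460,440,2.8,'c14.png')
E
```

```text
clock: 27.65
tcp_pos: [528.5, 6.9, 95.9]
tcp_rot: [2.941, 1.104, -0.0]
contact_force: [-0.1, 0.2, -0.4]
grip_width: 0.35
27.7 [ 5.2849e+02  6.9000e+00  9.5870e+01  2.3000e-01 -4.0000e-02 -4.0000e-02
  0.0000e+00 -2.0000e-02 -1.0000e-02] yaw 41.14 grip 30.3
clock: 28.9
tcp_pos: [478.7, 7.2, 212.2]
tcp_rot: [2.217, 2.224, 0.002]
contact_force: [0.2, -0.5, -0.1]
grip_width: 0.35
29.1 [ 4.7865e+02  7.2100e+00  2.1157e+02  1.2000e-01 -5.7000e-01  4.5000e-01
  0.0000e+00 -0.0000e+00 -1.0000e-02] yaw 90.08 grip 30.0
```

View pics/w19.png

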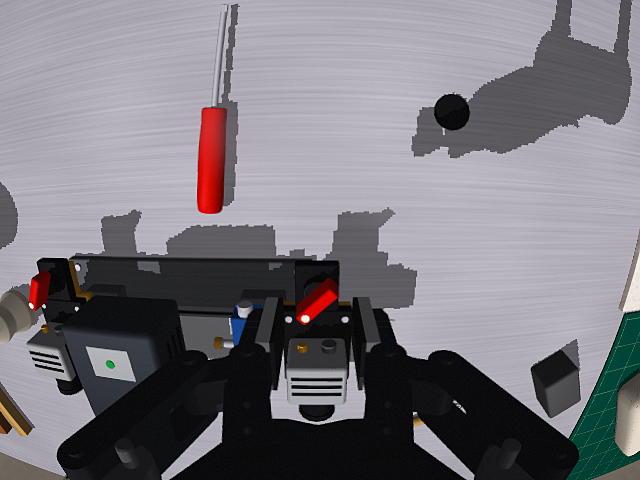

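```bash
python3 -m inch '[{"x":1.5,"y":0.3,"z":0,"turn":0},{"x":3,"y":0.5,"z":0,"turn":0},{"x":3,"y":0.5,"z":0,"turn":0},{"x":3,"y":0.5,"z":0,"turn":0},{"x":1.5,"y":0.2,"z":0,"turn":0},{"x":0,"y":0,"z":0,"turn":0},{"x":0,"y":0,"z":0,"turn":0}]' 6.5
python3 - <<'E'
from h import *
robot.get_image('top')
st(2);d=snap('wrist','w20.png');crop('w20.png',180,100,400,300,3.6,'c15.png')
E
```

```text
clock: 29.85
tcp_pos: [598.0, 27.2, 210.5]
tcp_rot: [-2.218, -2.223, 0.002]
contact_force: [-0.4, -0.8, -0.5]
grip_width: 0.758
29.95 [ 5.9753e+02  2.7120e+01  2.1073e+02 -8.0000e-02  4.9000e-01 -2.3000e-01
 -3.0000e-02 -1.0000e-02  3.0000e-02] yaw 90.14 grip 64.9
```

View pics/c15.png

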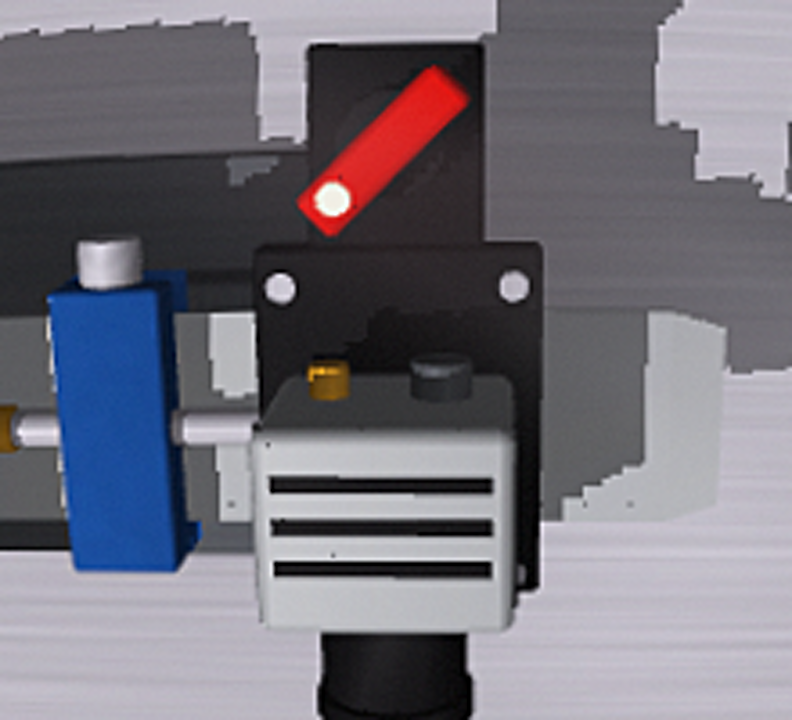

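```bash
python3 - <<'E'
from h import *
d=load('w20.png')
f=lambda p,z:wray(d,np.array([180,100])+(np.array(p)+.5)/3.6-.5,z)
P=[f(p,116) for p in [(298,203),(432,67),(470,100),(332,236)]]
e=P[0]+P[3]-P[1]-P[2];print(np.round(P,1),np.mean(P,0),np.degrees(np.arctan2(e[1],e[0])))
H=[f(p,82) for p in [(280,287),(514,287)]];print(H,np.mean(H,0))
E
python3 - <<'E'
from h import *
d=load('w10.png')  # reference holes just before contact (TCP y 6.8)
import cv2
im=cv2.imread('pics/w11.png');cv2.imwrite('pics/c16.png',cv2.resize(im[110:310,180:400],None,fx=3.6,fy=3.6,interpolation=cv2.INTER_CUBIC))
E
```

```text
[[538.   -8.2 116. ]
 [514.   15.9 116. ]
 [519.9  22.6 116. ]
 [544.   -2.2 116. ]] [528.95168768   7.03664189 116.        ] -45.36227497515317
[array([558.90812977, -17.47249495,  82.        ]), array([559.15882316,  30.91138342,  82.        ])] [559.03347647   6.71944424  82.        ]
```

View pics/c16.png

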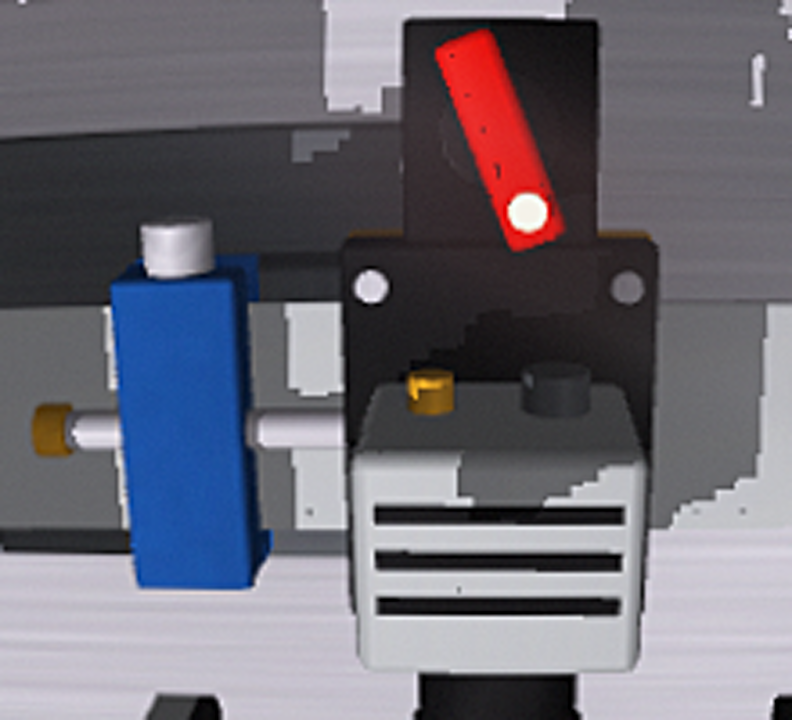

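```bash
python3 - <<'E'
from h import *
d=load('w11.png')
f=lambda p,z:wray(d,np.array([180,110])+(np.array(p)+.5)/3.6-.5,z)
print('before',np.mean([f((370,287),82),f((628,288),82)],0),'stop',f((247,290),84),f((112,284),84),'rail',f((660,302),70),f((660,527),70))
d=load('w20.png')
f=lambda p,z:wray(d,np.array([180,100])+(np.array(p)+.5)/3.6-.5,z)
print('now',np.mean([f((280,287),82),f((514,287),82)],0),'stop',f((160,295),84),f((49,292),84),'rail',f((600,313),70),f((600,520),70))
snap('side','s20.png');crop('s20.png',260,170,460,350,3.5,'c17.png')
snap('top','t20.png')
E
```

```text
before [560.95816032   6.66631599  82.        ] stop [560.74600675 -40.62976319  84.        ] [559.00851095 -67.03115942  84.        ] rail [566.14892628  38.4963923   70.        ] [613.75584028  40.22756001  70.        ]
now [559.03347647   6.71944424  82.        ] stop [559.76955464 -42.7215823   84.        ] [558.44196853 -67.3026374   84.        ] rail [566.72544674  49.65548757  70.        ] [614.03805546  50.83275972  70.        ]
```

View pics/c17.png

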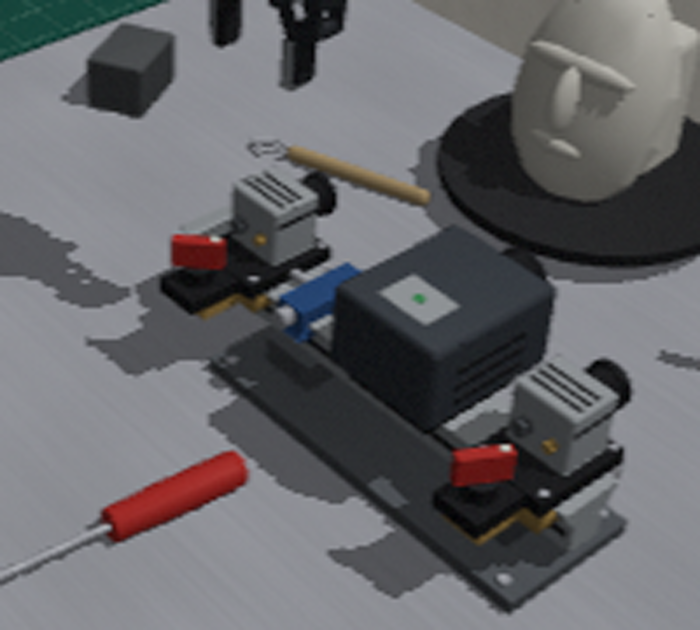

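View pics/t20.png

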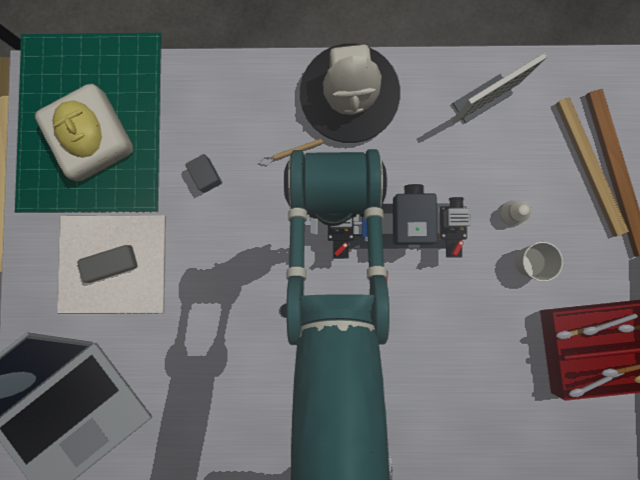

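```bash
python3 - <<'E'
from h import *
s=robot.sense();print(s['clock'],np.abs(s['dq']).max());print(robot.finish_job())
E
```

```text
30.1 0.0037086369295987257
the job is handed in; nothing more can be done
None
```

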